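# Pack the stone axe head, shut and clamp the find case, file its record plate

## Task

Pack this find away: lay the dark green stone axe head from the grey mat in the white-floored recess of the open find case, then shut the blue lid, swing the red clamp down onto it, and last push the yellow record plate from the white rack fully home into the leaning black index slot on the side of the case. Set the stone down, do not drop it, and leave the other finds and tools where they lie.

Things in the scene. Friction and masses are not known exactly. Their poses are not given: they have to be found in the camera images.
- celt: the find: dark green stone axe head, 100 long (own x) x 45 wide (y) x 38 high (z), flat underside, slightly narrower at one end; 0.25 to 0.5 kg. Origin at the centre of its underside. Starts on the grey mat.
- mat: fixed grey mat 170 (x) x 120 (y) x 10 thick under the axe head; origin at the centre of its underside
- case: fixed grey open-topped find case, 160 (x) x 220 (y) x 70 high outside, walls 6, hinge of the lid along its +x rim. Origin at the centre of its underside, axes along its sides, its front (-x side) towards the robot. Inside: black foam, its surface 18 above the underside, with the recess at the -y half and another stone (flake) on the +y half. Clamp post on its -y side, index slot on its +y side.
- recess (a point): centre of the white floor of the recess in the foam (10 above the case's underside, 30 to -y of the case's middle); the recess is 115 along the case's x, 60 along its y and 8 deep; the case's axes
- lid (a joint): lid angle in rad: 0 shut, about 1.7 as found (upright, leaning back, away from the robot); stiff hinge, stays where it is left (about 2 N at its edge)
- lid_hinge (a point): middle of the lid's hinge line, on the case's far (+x) rim at 70.5 above the table; the line runs along the case's y; axes turn with the lid (own -x towards the free edge, own z out of the lid's outer face)
- lid_edge (a point): middle of the lid's free edge, 160 from the hinge line. The blue lid is 160 x 220 x 8 thick (hinge line in its inner face); a black knob 35 high stands on the middle of its outer face, 130 from the hinge line
- clamp (a joint): clamp angle in rad: 0 down flat on the shut lid, about 1.9 as found (upright, leaning outwards, away from the case); stiff, stays where it is left (about 1.5 N at its tip)
- clamp_pivot (a point): pivot of the red clamp arm, 89.5 above the table between two dark cheeks (their tops 100 above the table) on the case's -y side, 128 to -y of the case's middle; the axle runs along the case's x. Axes turn with the arm: own y along the arm, own z out of its upper/outer face
- clamp_tip (a point): end of the red clamp arm, 85 from the pivot; the arm is 24 wide x 10 thick and this point lies at mid thickness, at angle 0 it points along the case's +y over the lid
- plate: yellow record plate with black bars, 4 thick (own x) x 50 wide (y) x 90 long (z), 30 g. Origin at the middle of its lower short edge, z towards its upper end. Starts 30 deep in the rack's slot, leaning 35 degrees from vertical, upper end away from the robot (rack +x), 60 of it standing out.
- rack: fixed white rack, 75 x 82, 50 high, with a slot 5.5 x 56 leaning 35 degrees like the plate; origin at the centre of its underside, the slot's floor 20 above it, leaning towards its +x
- holder: leaning black index slot on the +y side of the case: 8 wide (own x) x 56 (own y) x 30 deep with a flared mouth (lips reach 40 from the floor). Origin at the middle of the slot's floor, 20 above the table; own z points out of the mouth, leaning 35 degrees from vertical towards the case's +x (away from the robot); own y is the case's y. A plate fully home has its origin here.
- flake: bystander: brown stone 55 x 38 x 28 on the foam inside the case, origin at its underside
- pebble: bystander: tan stone 34 x 28 x 22 on the mat beyond the axe head
- mano: bystander: big brown stone 120 x 70 x 50
- core_stone: bystander: grey stone 80 x 65 x 50
- scraper: bystander: tan stone 60 x 45 x 28
- brush: bystander: brush 200 long with wooden handle
- scale_bar: bystander: black and white scale bar 120 x 25 x 6

How it is judged:
On the way, in this order (a step that is already met when the one before it is completed fails the run):
1. the axe head lies flat in the recess of the case, within 12 mm of its middle and lengthwise to within 11 degrees, let go (horizontal distance between celt and recess below 0.012 m and z of celt in the frame of recess below 0.004 m and angle between the x axis of celt and the x axis of case, either way round below 0.2 rad and angle between celt's own z axis and vertical below 0.12 rad and contact force between the fingers and celt below 0.5 N), for 0.2 s.
2. the lid is shut (to within 0.03 rad) over it (horizontal distance between celt and recess below 0.012 m and z of celt in the frame of recess below 0.004 m and angle between the x axis of celt and the x axis of case, either way round below 0.2 rad and angle between celt's own z axis and vertical below 0.12 rad and value of joint lid below 0.03 rad), for 0.2 s.
3. the clamp is down on the shut lid (to within 0.06 rad) (value of joint lid below 0.03 rad and value of joint clamp below 0.06 rad), for 0.2 s.
4. the record plate is fully home in the black index slot, its lower edge within 3 mm of the slot's floor (z of plate in the frame of holder between -0.003 and 0.003 m and distance between plate and holder below 0.006 m and angle between the z axis of plate and the z axis of holder, either way round below 0.2 rad), for 0.2 s.
At the end, for the whole second after the job is handed in: Axe head at rest flat in the recess (within 12 mm of its middle, 11 degrees lengthwise); lid shut within 0.03 rad; clamp down on it within 0.06 rad; plate at rest in the black slot, lower edge within 3 mm of its floor and 6 mm of its middle, along the slot within 11 degrees (all of step 3 and all of step 4 and horizontal distance between celt and recess below 0.012 m and z of celt in the frame of recess below 0.004 m and angle between the x axis of celt and the x axis of case, either way round below 0.2 rad and angle between celt's own z axis and vertical below 0.12 rad and linear speed of each of celt, plate below 0.02 m/s); the robot touches nothing.
It fails at once if the axe head is dropped: it falls freely, untouched by the fingers, faster than 0.5 m/s (a fall of some 13 mm) (linear speed of celt above 0.5 m/s and contact force between the fingers and celt below 0.5 N).
It fails at once if another stone, the brush or the scale bar is moved by more than 20 mm (distance of any of flake, pebble, mano, core_stone, scraper, brush, scale_bar from where it was at the start of the episode above 0.02 m).
It also fails if it takes over 72 s, if anything falls off the work surface, if the arm or the gripper's body presses on something with over 40 N, if the wrist force passes 120 N, or if a joint passes its speed limit or range.

## Robot

A 7-joint arm with a two-finger parallel gripper is mounted at the origin on the work surface. World frame = base frame: x ahead of the robot, y to its left, z up, the work surface at z = 0. Lengths are in m, angles in rad, forces in N, time in s.
With the tool pointing down it reaches from about 0.4 to 0.85 m from the base axis. Payload 6.9 kg.
Tool frame: the origin (TCP) lies at the very end of the fingers, on their centre line; the grasp point (between the pads) lies 19 mm behind it; z points along the fingers, y is the line along which they close (so a half turn about z gives the same grasp; the last joint's range is limited). The gripper opens to 85 mm and grips with 20 to 120 N. Pads are 22 mm wide; open, the fingers measure 114 mm over their backs; the gripper's body (76 mm by 85 mm) begins 54 mm behind the grasp point. The pads swing forward as they close: fully open they stand 13 mm farther back than shut.
Start: joints at [-1.123, 0.507, -0.238, 1.5, 0.126, 1.149, -0.155], TCP at [0.21, 0.589, 0.231] pointing down, gripper open.
Joint ranges: [-3.08, 3.08], [-0.24, 2.05], [-1.43, 1.35], [0, 2.5], [-1.52, 4.66], [0.17, 1.96], [-2.89, 2.89]. Speed limits (rad/s): [2.39, 2.39, 3.14, 3.14, 3.14, 3.14, 3.14].

## Interface

Orientations are given as a rotation vector (axis times angle).
In Python, from workcell import sense, cams, job_done, search_frame, landmark_of gives the robot as it stands.
- The arm moves only by the tool jog_arm, never from a script. Its argument "series" is one flat list of numbers, 5 for each row, row after row: the shift along the tool's x, y, z in cm, then the turn about the tool's z in units of 5 degrees (1.0 is 5 degrees), then the opening, from -1 (shut) to 1 (fully open). A call has 1 to 12 rows; each row is the pose to reach, as a shift and turn from the pose commanded when the call began, along the tool's axes at that moment; what a row does not reach only later rows make up. A row lasts 1/10 s, in which the tool goes at most 50 mm and 8.59 degrees, less where a joint would pass 70% of its speed; a pose out of reach is approached as far as the arm can. A call with a gripper value outside its range is refused whole. The fingers move at their own pace and stop on an object; the grip force is fixed at half the most. Time passes only in rows, so rows that repeat a pose let the fingers close. It gives the time, the measured TCP pose, the force, the opening and the grip force at its end, in the units of the state.
- sense(): the state, without advancing time (a new reading comes with each control period).
- cams.camera(name): name is "side" or "top" or "wrist"; returns a dict with "frame" (384x512x3 uint8, red, green, blue), "fx", "fy", "cx", "cy" (pixels), "eye" and "attitude" of the camera in the world; the wrist camera has in their place "mount" (4x4, takes a point from camera to tool coordinates, whose origin is the TCP and whose axes are the flange's). Camera axes: x right, y up, looking along -z (the intrinsics and any distortion apply to the point x, -y, -z); pixel columns grow to the right and rows downward; lengths in m; the calibration is good to about 2 mm. The wrist camera is an equidistant fisheye: a pixel r from the principal point sees the ray r / f radians off the axis. A picture is of the moment at which its call begins: read the wrist's pose just before it. There is no depth.
- job_done(): hands the job in; it is judged then, once.
Trained networks look in a picture, given as the dict that the camera call returned (one of the last four; its "shot" number tells which), for a name from the list of things; names that differ only in an ending like _2 or _b are one class to them, and where a whole thing is asked for, a point or a joint stands for the part that bears it (a point fixed in the world has none). Each returns a list of dicts, best first, with "conf" (0 to 1); they miss things now and then, are a little off and sometimes report something else, mostly with a low value. They report only what shows in the picture. A call takes as long as a camera call.
- search_frame(picture, name): "centre" ([row, column] in pixels, amid what is visible of it).
- landmark_of(picture, name): "centre" ([row, column] in pixels: a listed point, or the origin of a listed thing).
The state is a dict: "t": time; "joint_positions": joint angles; "qvel": joint speeds; "joint_efforts": joint torques, N m; "position": TCP position; "tcp_rot": TCP orientation; "wrist_force": force on the tool from outside, world axes, zero at the start; "moment": the same for the moment, N m; "finger_gap": finger opening in m; "gripper_force": force on a finger pad.
Only numpy, scipy, OpenCV 4.12 (cv2) and the standard library are available. Lean on these libraries where they do the work, as an engineer would, in place of code of your own. Each camera call takes 0.05 s, during which the arm holds its last target. There are 200 camera calls.

## Working session

There is one attempt and no reset: what is moved stays moved. The work goes in short steps, Python scripts to look and compute and a tool call to move; the robot and the scene stay as the last step left them, time stands still between calls to the robot, and variables do not carry over. Pictures are saved under pics/ and viewed, at most 10 in all, crops included, and the job is handed in when it is done.

Besides the shell and the picture viewer there is one more tool, called after "Emit:" by a JSON object that holds its "name" and its "arguments", one argument or row to a line. jog_arm: Moves the arm, as the interface text tells. Its arguments: {"type":"object","properties":{"series":{"type":"array"}},"required":["series"]}

```bash
ls; mkdir -p pics
cat > h.py <<'E'
import numpy as np, cv2
from scipy.spatial.transform import Rotation as R
from workcell import sense, cams, job_done, search_frame, landmark_of
E
python3 - <<'E'
from h import *
s=sense(); print(s)
for n in ['side','top']:
    c=cams.camera(n); print(n,{k:v for k,v in c.items() if k!='frame'})
    cv2.imwrite(f'pics/{n}0.png',c['frame'][...,::-1])
E
```

```text
pics
{'t': 0.0, 'joint_positions': array([-1.1225079 ,  0.50830686, -0.23752649,  1.50113155,  0.12569938,
        1.14892145, -0.15481021]), 'qvel': array([ 8.16600180e-05,  1.15861801e-03,  4.64797821e-04,  3.60881668e-04,
        1.07946372e-03, -7.85159842e-05, -1.05775415e-04]), 'joint_efforts': array([ 1.64188987e-04, -6.20578265e+01, -2.18611479e+00, -2.49659908e+01,
        1.30377832e-02,  1.19037135e-02,  1.09074836e-05]), 'position': array([0.20997395, 0.58813171, 0.23044943]), 'tcp_rot': array([-5.35760359e-01, -3.09530179e+00,  2.76108239e-03]), 'wrist_force': array([-0.59422072, -0.28939725, -0.92381634]), 'moment': array([-0.00596669, -0.00456808, -0.01139942]), 'gripper_force': 0.0, 'finger_gap': 0.08544296114214106}
side {'fx': 418.39739234772196, 'fy': 418.39739234772196, 'cx': 258.2927858714162, 'cy': 191.67492478978951, 'eye': array([ 0.48477757, -1.13185848,  0.75400735]), 'attitude': array([ 1.03722417, -0.05415107, -0.10660788]), 'shot': 1}
top {'fx': 500.0385278261393, 'fy': 500.0385278261393, 'cx': 247.5577181221468, 'cy': 193.17660304850085, 'eye': array([ 0.45256383, -0.01405587,  1.29257228]), 'attitude': array([ 0.10895972, -0.10605786, -1.58065177]), 'shot': 2}
```

View pics/side0.png

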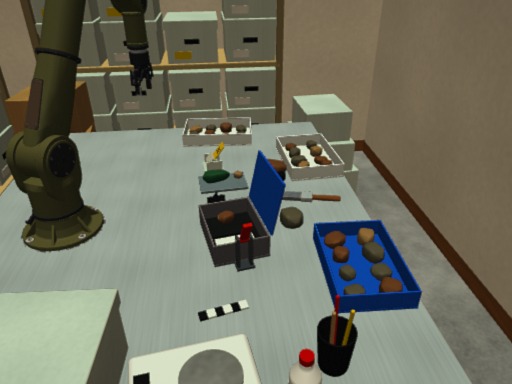

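View pics/top0.png

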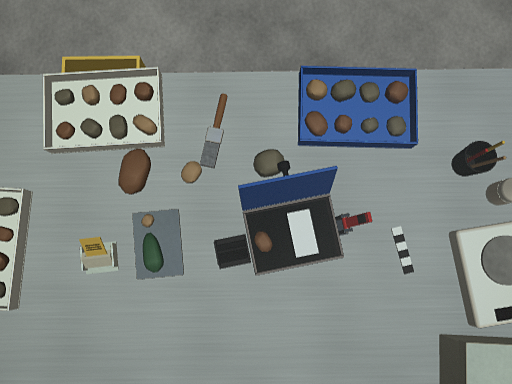

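```bash
cat >> h.py <<'E'
def cam(n):
    s=sense(); c=cams.camera(n)
    if n=='wrist':
        T=np.eye(4);T[:3,:3]=R.from_rotvec(s['tcp_rot']).as_matrix();T[:3,3]=s['position']
        c['T']=T@c['mount']
    else:
        c['T']=np.eye(4);c['T'][:3,:3]=R.from_rotvec(c['attitude']).as_matrix();c['T'][:3,3]=c['eye']
    c['fish']=n=='wrist'
    return c
def ray(c,rc):
    x=(rc[1]-c['cx'])/c['fx'];y=(rc[0]-c['cy'])/c['fy']
    if c['fish']:
        r=np.hypot(x,y);k=np.sin(r)/max(r,1e-9);d=np.array([x*k,-y*k,-np.cos(r)])
    else: d=np.array([x,-y,-1.])
    d=c['T'][:3,:3]@d
    return c['T'][:3,3],d/np.linalg.norm(d)
def proj(c,p):
    q=np.linalg.inv(c['T'])@np.append(p,1);x,y,z=q[0],-q[1],-q[2]
    if c['fish']:
        h=np.hypot(x,y);t=np.arctan2(h,z);x,y=x/max(h,1e-9)*t,y/max(h,1e-9)*t
    else: x,y=x/z,y/z
    return np.array([y*c['fy']+c['cy'],x*c['fx']+c['cx']])
def tri(obs):
    A=np.zeros((3,3));b=np.zeros(3)
    for c,rc in obs:
        o,d=ray(c,rc);M=np.eye(3)-np.outer(d,d);A+=M;b+=M@o
    p=np.linalg.solve(A,b)
    return p,[np.round(proj(c,p)-rc,1) for c,rc in obs]
def atz(c,rc,z):
    o,d=ray(c,rc);return o+d*(z-o[2])/d[2]
E
python3 - <<'E'
from h import *
a=cam('side');b=cam('top')
for n in "celt mat case recess lid_hinge lid_edge clamp_pivot clamp_tip plate rack holder flake pebble mano core_stone scraper brush scale_bar".split():
    u=landmark_of(a,n);v=landmark_of(b,n)
    f=lambda l:[(np.round(x['centre']).tolist(),round(x['conf'],2)) for x in l[:2]]
    print(n,f(u),f(v), *( (tri([(a,u[0]['centre']),(b,v[0]['centre'])])) if u and v else ()))
E
```

```text
celt [([176.0, 216.0], 0.52)] [([256.0, 150.0], 0.96)] [0.47598935 0.23410888 0.02317027] [array([ 0.1, -1.4]), array([-2.1, -0. ])]
mat [([187.0, 222.0], 0.67)] [([243.0, 157.0], 0.78)] [ 0.50271102  0.22513693 -0.02162131] [array([-0.1,  0.7]), array([1., 0.])]
case [([239.0, 234.0], 0.89)] [([234.0, 289.0], 0.64), ([236.0, 303.0], 0.52)] [ 0.52343846 -0.11946452 -0.00744226] [array([ 0. , -0.4]), array([-0.4, -0. ])]
recess [([243.0, 236.0], 0.97)] [([260.0, 102.0], 0.69), ([233.0, 300.0], 0.61)] [ 0.51008691  0.50796555 -0.50102507] [array([ 0.4, -8.9]), array([-12.2,   0.9])]
lid_hinge [([217.0, 260.0], 0.85)] [([205.0, 290.0], 0.94)] [ 0.59624742 -0.11634871  0.06434808] [array([ 0.3, -1.9]), array([-2.2,  0. ])]
lid_edge [([162.0, 273.0], 0.63), ([224.0, 248.0], 0.63)] [([178.0, 287.0], 0.96)] [ 0.63578891 -0.0993442   0.23300188] [array([ 0.3, -1.7]), array([-2.2,  0.1])]
clamp_pivot [([240.0, 244.0], 0.55)] [([222.0, 344.0], 0.62)] [ 0.54454969 -0.24515079  0.08329513] [array([-0. ,  0.2]), array([0.2, 0. ])]
clamp_tip [([225.0, 245.0], 0.54)] [([217.0, 370.0], 0.64)] [ 0.54
[... 979 characters left out ...]
046] [array([ 0.4, -2.2]), array([-3.2,  0.2])]
core_stone [([205.0, 216.0], 0.59), ([236.0, 243.0], 0.44)] [([169.0, 269.0], 0.76)] [ 0.57179303 -0.07591266  0.11593277] [array([-9.4, 32.6]), array([41.8,  5.5])]
scraper [([240.0, 233.0], 0.32)] [([174.0, 196.0], 0.57)] [ 0.61965116  0.12740973 -0.1723142 ] [array([-7.2, 24.4]), array([31.8,  4. ])]
brush [([199.0, 312.0], 0.88), ([176.0, 237.0], 0.5)] [([128.0, 213.0], 0.8), ([256.0, 103.0], 0.58)] [ 0.80650522  0.07687567 -0.00628286] [array([-0.1,  0.3]), array([ 0.4, -0. ])]
scale_bar [([312.0, 222.0], 0.58), ([161.0, 209.0], 0.44)] [([252.0, 403.0], 0.76)] [ 0.4743913  -0.41039956 -0.00099936] [array([ 0.1, -0.9]), array([-0.9, -0.1])]
```

The side view shows the arm at far left, the celt on its mat (176,216), the rack with plate (157,213), the case (235,235) with its lid up, and the clamp (235,246). In the top view they are celt (253,152), rack (257,100), case (235,295), white recess (233,302), holder (250,232) and clamp (220,357).

```bash
cat >> h.py <<'E'
def plan(p,yaw=None):
    "yaw: direction (deg, world) of tool y, mod 180; prints row numbers"
    s=sense();M=R.from_rotvec(s['tcp_rot']).as_matrix()
    d=M.T@(np.array(p)-s['position'])*100
    y0=np.degrees(np.arctan2(M[1,1],M[0,1]))
    t=0
    if yaw is not None:
        t=-((yaw-y0+90)%180-90)/5   # tool z is down
    print('row',np.round(d,2),'turn',np.round(t,2),'| yaw now',round(y0,1),'q7',round(s['joint_positions'][6],2),'pos',np.round(s['position'],4),'down err',np.round(M[:,2],3))
E
python3 - <<'E'
from h import *
plan([.45,.28,.28]); c=cam('wrist'); print(c['mount'],c['fx'],c['cx'],c['cy'])
E
```

```text
row [-32.97 -21.    -4.87] turn 0 | yaw now 70.4 q7 -0.15 pos [0.2101 0.5886 0.2313] down err [-0.  0. -1.]
[[-1.29619440e-03  9.52460231e-01  3.04660184e-01  7.72624908e-02]
 [ 9.99999127e-01  1.31297128e-03  1.49807376e-04 -5.74785897e-04]
 [-2.57324503e-04  3.04660112e-01 -9.52461101e-01 -1.43639091e-01]
 [ 0.00000000e+00  0.00000000e+00  0.00000000e+00  1.00000000e+00]] 297.3186396354542 252.28146819712705 187.7135630871703
```

Emit:
{"name": "jog_arm", "arguments": {
  "series": [-33, -21, -4.9, 0, 1, -33, -21, -4.9, 0, 1, -33, -21, -4.9, 0, 1, -33, -21, -4.9, 0, 1, -33, -21, -4.9, 0, 1, -33, -21, -4.9, 0, 1, -33, -21, -4.9, 0, 1, -33, -21, -4.9, 0, 1, -33, -21, -4.9, 0, 1, -33, -21, -4.9, 0, 1, -33, -21, -4.9, 0, 1]
}}

```text
t: 3.15
position: [0.4494, 0.2811, 0.2802]
tcp_rot: [-0.533, -3.095, -0.001]
wrist_force: [0.5, -0.0, -0.2]
finger_gap: 0.0853
gripper_force: 0.0
```

Run:
```python
from h import *
c=cam('wrist'); cv2.imwrite('pics/w1.png',c['frame'][...,::-1])
plan([.45,.28,.28])
for n in "celt mat case recess lid_hinge plate rack holder pebble flake".split():
    u=landmark_of(c,n)
    print(n,[(np.round(x['centre'],1).tolist(),round(x['conf'],2)) for x in u[:2]], np.round(atz(c,u[0]['centre'],{'celt':.01,'plate':.037,'recess':.01,'lid_hinge':.0705,'holder':.02,'flake':.018}.get(n,0)),4) if u else '')
```

```text
row [-0.11 -0.1   0.02] turn 0 | yaw now 70.5 q7 0.57 pos [0.4493 0.2813 0.2802] down err [-0.001  0.001 -1.   ]
celt [([178.7, 224.4], 0.56)] [0.4744 0.2287 0.01  ]
mat [([194.6, 225.1], 0.65)] [0.5005 0.2188 0.    ]
case [([307.1, 13.0], 0.73), ([260.5, 67.9], 0.57)] [ 0.5999 -0.4206  0.    ]
recess [([264.8, 54.6], 0.72)] [ 0.5203 -0.158   0.01  ]
lid_hinge [] 
plate [([245.2, 84.0], 0.55), ([142.5, 309.7], 0.23)] [ 0.4933 -0.0339  0.037 ]
rack [([139.4, 305.6], 0.65)] [0.4607 0.3586 0.    ]
holder [([220.0, 110.9], 0.85), ([280.6, 293.9], 0.7)] [0.4729 0.0304 0.02  ]
pebble [([227.9, 251.4], 0.86)] [0.566  0.2375 0.    ]
flake [([247.5, 82.2], 0.61)] [ 0.502  -0.0574  0.018 ]
```

View pics/w1.png

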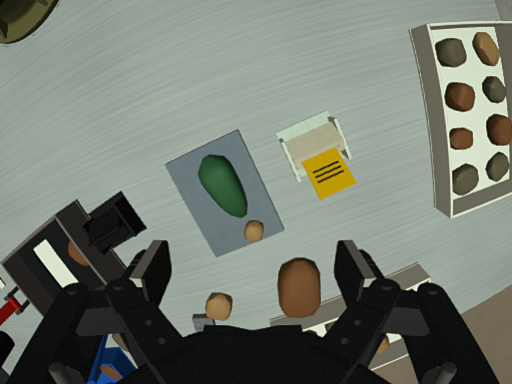

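The wrist view shows the celt (186,222), the pebble (230,254), the rack (135,310) with plate (172,328), the holder (220,115) and the recess (262,55).

```bash
cat >> h.py <<'E'
def seg(c,name):
    hsv=cv2.cvtColor(c['frame'],cv2.COLOR_RGB2HSV)
    lo,hi={'celt':((55,60,15),(90,255,255)),'plate':((20,150,100),(30,255,255)),'red':((0,200,90),(6,255,255)),'blue':((100,150,40),(125,255,255))}[name]
    m=cv2.inRange(hsv,lo,hi);m=cv2.morphologyEx(m,cv2.MORPH_CLOSE,np.ones((5,5)))
    return [k for k in sorted(cv2.findContours(m,0,1)[0],key=cv2.contourArea,reverse=True)[:3] if cv2.contourArea(k)>15]
def rect(c,k,z):
    P=np.array([atz(c,(q[0][1],q[0][0]),z)[:2] for q in k])
    (x,y),(w,h),a=cv2.minAreaRect((P*1000).astype(np.float32))
    if w<h: w,h,a=h,w,a+90
    return np.round([x,y,w,h,a%180],1)
E
python3 - <<'E'
from h import *
for n in ['wrist','top','side']:
    c=cam(n)
    for o,z in [('celt',.025),('plate',.07)]:
        for k in seg(c,o): print(n,o,cv2.contourArea(k),k.reshape(-1,2).mean(0).round(),rect(c,k,z), rect(c,k,.01) if o=='celt' else '')
E
```

```text
wrist celt 1842.5 [224. 184.] [482.6 226.5 102.2  50.5   9.8] [486.5 223.6 106.   52.4   9.8]
wrist celt 159.0 [176. 374.] [850.8 -36.   75.5  55.6 106.1] [868.6 -48.9  78.3  57.7 106.1]
wrist celt 98.5 [446. 351.] [1060.2  572.2   91.    38.2    4.4] [1085.8  582.2   94.4   39.7    4.4]
wrist plate 1541.0 [329. 172.] [496.5 366.9  58.1  52.2   9.2] 
top celt 546.5 [152. 253.] [480.7 228.6  95.7  47.8   0.9] [481.  231.4  96.8  48.4   0.9]
top plate 212.5 [99. 59.] [962.4 359.9 197.6  37.7  91. ] 
top plate 191.0 [ 94. 244.] [503.7 360.7  73.1  33.4  61. ] 
side celt 242.5 [215. 175.] [479.6 230.   95.3  92.6 172.8] [479.5 258.   97.3  94.5 172.8]
side plate 110.5 [116.  11.] [-625.1 4545.5  766.1  196.7  100. ] 
side plate 70.5 [181.  54.] [ 275.  2048.4  234.2   97.    87.5] 
side plate 63.0 [218. 150.] [495.3 359.3 147.8  22.6  71.9]
```

Run:
```python
from h import *
plan([.482,.227,.14],95)
```

```text
row [-4.76 -3.91 14.03] turn -4.93 | yaw now 70.4 q7 0.57 pos [0.4503 0.2799 0.2803] down err [-0. -0. -1.]
```

Emit:
{"name": "jog_arm", "arguments": {
  "series": [-4.8, -4, 14, -4.9, 1, -4.8, -4, 14, -4.9, 1, -4.8, -4, 14, -4.9, 1, -4.8, -4, 14, -4.9, 1, -4.8, -4, 14, -4.9, 1, -4.8, -4, 14, -4.9, 1, -4.8, -4, 14, -4.9, 1]
}}

```text
t: 4.55
position: [0.4827, 0.228, 0.1424]
tcp_rot: [-0.133, 3.135, 0.003]
wrist_force: [0.2, -0.6, -0.1]
finger_gap: 0.0853
gripper_force: 0.0
```

Run:
```python
from h import *
c=cam('wrist'); cv2.imwrite('pics/w2.png',c['frame'][...,::-1])
plan([.482,.227,.14],95)
for k in seg(c,'celt')[:1]:
    print(cv2.contourArea(k),[rect(c,k,z) for z in (.01,.02,.03)])
    P=np.array([atz(c,(q[0][1],q[0][0]),.02)[:2] for q in k]); 
    m=np.zeros((384,512),np.uint8);cv2.drawContours(m,[k],-1,255,-1);ys,xs=np.nonzero(m)
    Q=np.array([atz(c,(y,x),.02)[:2] for y,x in zip(ys,xs)]);w=np.linalg.eigh(np.cov(Q.T))[1][:,1];print(Q.mean(0),np.degrees(np.arctan2(w[1],w[0])))
print(proj(c,sense()['position']))
```

```text
row [ 0.07 -0.07  0.22] turn -0.02 | yaw now 94.9 q7 1.03 pos [0.4826 0.2277 0.1422] down err [ 0.003  0.002 -1.   ]
4390.0 [array([487.6, 227.5, 109.4,  50.5,   6.2]), array([484.6, 227.2, 105.5,  48.7,   6.2]), array([481.6, 226.9, 101.5,  46.9,   6.2])]
[0.4796285  0.22807015] -169.5236409589279
[242.45584477 253.59367202]
```

View pics/w2.png

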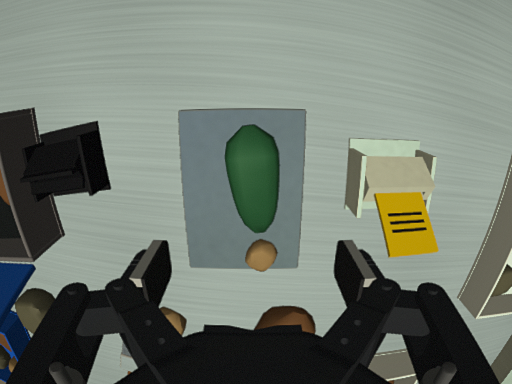

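The wrist view shows the celt at (180,253) with its narrow end by the pebble (254,261). The plate's upper edge is near (222,407), the holder at (160,70).

Run:
```python
from h import *
plan([.482,.2275,.018],100)
```

```text
row [ 0.1  -0.04 12.42] turn -1.02 | yaw now 94.9 q7 1.03 pos [0.4826 0.2277 0.1422] down err [ 0.003  0.002 -1.   ]
```

Emit:
{"name": "jog_arm", "arguments": {
  "series": [0.1, 0, 5, -1, 1, 0.1, 0, 8, -1, 1, 0.1, 0, 10.5, -1, 1, 0.1, 0, 12.4, -1, 1, 0.1, 0, 12.4, -1, 1, 0.1, 0, 12.4, -1, 1, 0.1, 0, 12.4, -1, -1, 0.1, 0, 12.4, -1, -1, 0.1, 0, 12.4, -1, -1, 0.1, 0, 12.4, -1, -1, 0.1, 0, 12.4, -1, -1, 0.1, 0, 12.4, -1, -1]
}}

```text
t: 5.8
position: [0.4818, 0.2268, 0.0176]
tcp_rot: [-0.27, 3.128, 0.002]
wrist_force: [-1.6, 1.0, 8.6]
finger_gap: 0.0428
gripper_force: 61.9
```

Run:
```python
from h import *
s=sense();print(s['position'],s['wrist_force'],s['finger_gap'],s['gripper_force']);plan([.482,.2275,.2])
```

```text
[0.48175309 0.22680628 0.01758788] [-1.60449371  0.98117919  8.6419341 ] 0.04275205224591896 61.85126066207886
row [ -0.08   0.08 -18.24] turn 0 | yaw now 99.9 q7 1.04 pos [0.4818 0.2268 0.0176] down err [ 0.002  0.001 -1.   ]
```

Emit:
{"name": "jog_arm", "arguments": {
  "series": [0, 0, -4, 0, -1, 0, 0, -8, 0, -1, 0, 0, -12, 0, -1, 0, 0, -16, 0, -1, 0, 0, -20, 0, -1, 0, 0, -20, 0, -1, 0, 0, -20, 0, -1]
}}

```text
t: 6.5
position: [0.481, 0.2257, 0.2167]
tcp_rot: [-0.269, 3.129, 0.0]
wrist_force: [0.1, -0.3, -3.8]
finger_gap: 0.0424
gripper_force: 63.1
```

Run:
```python
from h import *
plan([.43,-.08,.22],100)
s=sense();print(s['wrist_force'],s['finger_gap'],s['gripper_force'])
```

```text
row [ 10.25 -29.25  -0.34] turn -0.03 | yaw now 99.8 q7 1.13 pos [0.481  0.2257 0.2167] down err [ 0.001  0.    -1.   ]
[ 0.0584227  -0.30113365 -3.84877858] 0.042362650464018936 63.11486005783081
```

Emit:
{"name": "jog_arm", "arguments": {
  "series": [1.5, -4.5, -0.3, 0, -1, 3, -9, -0.3, 0, -1, 4.5, -13, -0.3, 0, -1, 6, -17, -0.3, 0, -1, 7.5, -21, -0.3, 0, -1, 9, -25, -0.3, 0, -1, 10, -29, -0.3, 0, -1, 10, -29, -0.3, 0, -1, 10, -29, -0.3, 0, -1, 10, -29, -0.3, 0, -1]
}}

```text
t: 7.5
position: [0.4316, -0.0758, 0.2182]
tcp_rot: [0.271, -3.128, -0.002]
wrist_force: [0.5, 0.8, -2.6]
finger_gap: 0.0429
gripper_force: 63.1
```

Run:
```python
from h import *
c=cam('wrist'); plan([.45,-.08,.22]); cv2.imwrite('pics/w3.png',c['frame'][...,::-1])
zz={'recess':.01,'lid_hinge':.0705,'holder':.02,'clamp_pivot':.0895}
for n in "recess case lid_hinge holder clamp_pivot clamp_tip lid_edge".split():
    u=landmark_of(c,n)
    print(n,[(np.round(x['centre'],1).tolist(),round(x['conf'],2)) for x in u[:2]], np.round(atz(c,u[0]['centre'],zz.get(n,0)),4) if u else '')
for k in seg(c,'celt')[:1]: print(cv2.contourArea(k),k.reshape(-1,2).mean(0))
```

```text
row [-1.71 -0.76 -0.16] turn 0 | yaw now 100.0 q7 1.81 pos [ 0.4318 -0.0755  0.2184] down err [-0.002  0.001 -1.   ]
recess [([221.6, 182.7], 0.73), ([300.3, 204.7], 0.17)] [ 0.5276 -0.1529  0.01  ]
case [([217.1, 207.2], 0.76)] [ 0.5196 -0.1221 -0.    ]
lid_hinge [([299.4, 205.1], 0.79), ([205.6, 328.4], 0.6)] [ 0.6008 -0.1068  0.0705]
holder [([207.5, 329.4], 0.6), ([324.1, 346.2], 0.31)] [0.4718 0.0296 0.02  ]
clamp_pivot [([251.5, 88.1], 0.74)] [ 0.552  -0.2528  0.0895]
clamp_tip [([280.1, 29.3], 0.92)] [ 0.7225 -0.4558  0.    ]
lid_edge [] 
13701.5 [252.12351544 241.37767221]
```

View pics/w3.png

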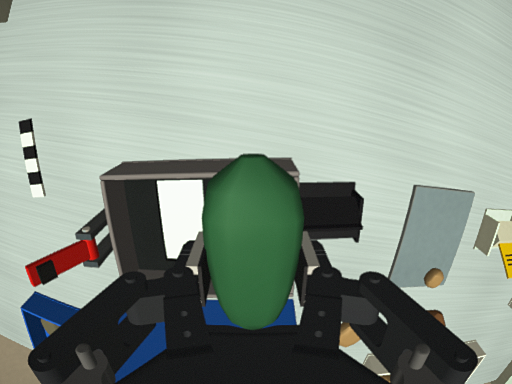

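The wrist view shows the held celt covering the middle, with white recess visible at columns 157–205, rows 180–262. The clamp's red arm lies at (262,60) and the holder at (210,332). I'll step aside for a clear look at the recess.

Emit:
{"name": "jog_arm", "arguments": {
  "series": [0, 4.5, 0, 0, -1, 0, 9, 0, 0, -1, 0, 9, 0, 0, -1, 0, 9, 0, 0, -1, 0, 9, 0, 0, -1]
}}

```text
t: 8.4
position: [0.4169, 0.0112, 0.2193]
tcp_rot: [-0.269, 3.13, -0.001]
wrist_force: [-0.3, -0.3, -3.6]
finger_gap: 0.0428
gripper_force: 63.3
```

Run:
```python
from h import *
for n in ['wrist','top']:
    c=cam(n); cv2.imwrite(f'pics/{n}4.png',c['frame'][...,::-1])
    hsv=cv2.cvtColor(c['frame'],cv2.COLOR_RGB2HSV)
    m=cv2.inRange(hsv,(0,0,215),(180,25,255))
    for k in sorted(cv2.findContours(m,0,1)[0],key=cv2.contourArea,reverse=True)[:4]:
        a=cv2.approxPolyDP(k,4,True).reshape(-1,2); r=rect(c,k,.01)
        print(n,cv2.contourArea(k),a.tolist(),r)
    for q in "recess case lid_hinge holder clamp_pivot".split():
        u=landmark_of(c,q)
        z={'recess':.01,'lid_hinge':.0705,'holder':.02,'clamp_pivot':.0895}.get(q,0)
        print(q,[(np.round(x['centre'],1).tolist(),round(x['conf'],2), np.round(atz(c,x['centre'],z)[:2],4)) for x in u[:2]])
```

```text
wrist 2516.5 [[98, 181], [113, 253], [146, 254], [134, 180]] [ 527.3 -154.2  112.8   56.8   10.9]
wrist 1863.5 [[175, 132], [265, 153], [298, 181], [305, 217], [348, 222], [349, 215], [311, 212], [304, 206], [351, 209], [353, 195], [347, 199], [318, 194], [329, 193], [300, 183], [353, 192], [356, 184], [352, 190], [297, 176], [341, 184], [309, 175], [376, 183], [274, 159], [327, 166], [267, 154], [268, 150], [304, 155]] [431.9  39.2 263.5  76.   79.8]
wrist 521.5 [[121, 77], [299, 105], [236, 92], [273, 94]] [337.4 -57.7 221.9   9.1  89.9]
wrist 412.0 [[113, 151], [138, 157], [207, 155], [131, 142], [163, 151]] [ 427.3 -107.9  125.2   18.    89.5]
recess [([218.7, 124.8], 0.87, array([ 0.5262, -0.1501]))]
case [([213.7, 145.2], 0.63, array([ 0.5174, -0.123 ]))]
lid_hinge [([213.6, 147.7], 0.48, array([ 0.4824, -0.0967]))]
holder [([241.9, 36.7], 0.57, array([ 0.5987, -0.3129]))]
clamp_pivot [([278.9, 383.8], 0.68, array([0.5135, 0.1872])), ([243.3, 37.7], 0.64, array([ 0.5481, -0.2486]))]
top 912.5 [[157, 70], [157, 101], [156, 88], [146, 80], [135, 82], [132, 90], [140, 102], [150, 
[... 376 characters left out ...]
, [291, 213], [308, 211], [317, 250], [312, 252], [317, 251]] [ 525.6 -151.3  110.4   57.2   10.8]
top 30.5 [[84, 117], [80, 131], [96, 140], [103, 134], [102, 124], [87, 116], [103, 127], [102, 134], [91, 139], [79, 128]] [808.5 397.6  69.7  53.8  46.2]
recess [([230.9, 301.4], 0.74, array([ 0.5297, -0.1495])), ([243.1, 157.2], 0.22, array([0.5031, 0.2197]))]
case [([234.2, 291.4], 0.77, array([ 0.5221, -0.1245])), ([128.7, 211.8], 0.65, array([0.8045, 0.0801]))]
lid_hinge [([199.5, 284.2], 0.65, array([ 0.6038, -0.1029])), ([217.5, 145.5], 0.54, array([0.5636, 0.2381]))]
holder [([255.3, 233.8], 0.58, array([0.4696, 0.0239]))]
clamp_pivot [([224.1, 343.7], 0.73, array([ 0.54  , -0.2433]))]
```

Run:
```python
from h import *
c=cam('wrist');s=sense();k=seg(c,'celt')[0]
for dz in (0,.01,.02):
    r=rect(c,k,s['position'][2]+dz);M=R.from_rotvec(s['tcp_rot']).as_matrix();print(r, 1000*(M.T@(np.append(r[:2]/1000,s['position'][2])-s['position'])))
    m=np.zeros((384,512),np.uint8);cv2.drawContours(m,[k],-1,255,-1);ys,xs=np.nonzero(m)
    Q=np.array([atz(c,(y,x),s['position'][2]+dz)[:2] for y,x in zip(ys,xs)]);w=np.linalg.eigh(np.cov(Q.T))[1][:,1];print(Q.mean(0),np.degrees(np.arctan2(w[1],w[0]))%180)
plan([.5267,-.153,.10],100.85)
```

```text
[425.2  12.6 115.1  56.7   6.4] [-8.42551535e+00 -6.39855071e-01 -2.42544047e-04]
[0.41655906 0.01068695] 9.924455587430515
[419.3  11.5 107.1  52.7   6.4] [-2.42430588e+00 -7.13914603e-01 -4.70657444e-05]
[0.41126001 0.00977783] 9.924455587430515
[413.4  10.5  99.1  48.8   6.4] [ 3.55978983e+00 -6.89449422e-01  1.43638632e-04]
[0.40596096 0.0088687 ] 9.924455587430515
row [ -8.01 -18.12  11.93] turn -0.2 | yaw now 99.9 q7 1.59 pos [0.4168 0.0118 0.2193] down err [-0. -0. -1.]
```

Emit:
{"name": "jog_arm", "arguments": {
  "series": [-2, -4, 0, -0.2, -1, -4, -8, 0, -0.2, -1, -6, -12, 0, -0.2, -1, -8, -16, 2, -0.2, -1, -8, -18, 5, -0.2, -1, -8, -18.1, 8, -0.2, -1, -8, -18.1, 12, -0.2, -1, -8, -18.1, 12, -0.2, -1, -8, -18.1, 12, -0.2, -1, -8, -18.1, 12, -0.2, -1]
}}

```text
t: 10.05
position: [0.528, -0.1528, 0.1012]
tcp_rot: [-0.298, 3.125, -0.002]
wrist_force: [0.0, 0.1, -2.8]
finger_gap: 0.0427
gripper_force: 63.1
```

Run:
```python
from h import *
c=cam('wrist');cv2.imwrite('pics/w5.png',c['frame'][...,::-1])
c=cam('top');cv2.imwrite('pics/t5.png',c['frame'][...,::-1])
plan([.5267,-.153,.019],100.85)
```

```text
row [0.14 0.03 8.24] turn 0.0 | yaw now 100.9 q7 1.9 pos [ 0.5279 -0.1529  0.1014] down err [ 0.003 -0.001 -1.   ]
```

View pics/w5.png

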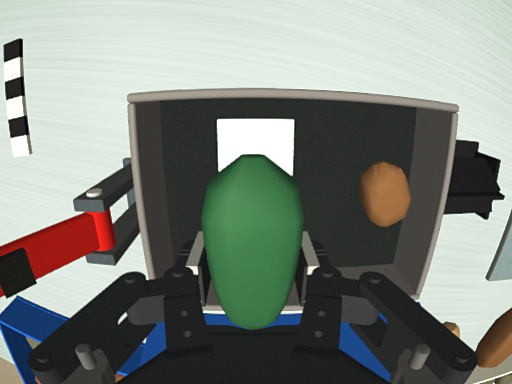

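The wrist view shows the celt centred over the white recess (front edge at row 119, columns 217–294). The flake is at (193,385), untouched, and the red clamp is on the left.

Run:
```python
from h import *
c=cam('wrist')
a=atz(c,(119.5,217),.01)[:2];b=atz(c,(119.5,294),.01)[:2];d=b-a
print(a,b,np.linalg.norm(d),np.degrees(np.arctan2(d[1],d[0])),(a+b)/2+.0575*np.array([np.cos(np.radians(10.9)),np.sin(np.radians(10.9))]))
```

```text
[ 0.47561904 -0.19234247] [ 0.46411948 -0.13263288] 0.060806868409453554 100.90120514553038 [ 0.52633188 -0.15161469]
```

Emit:
{"name": "jog_arm", "arguments": {
  "series": [0.1, 0.1, 3, 0, -1, 0.1, 0.1, 5.5, 0, -1, 0.1, 0.1, 7, 0, -1, 0.1, 0.1, 7.6, 0, -1, 0.1, 0.1, 8, 0, -1, 0.1, 0.1, 8.2, 0, -1, 0.1, 0.1, 8.2, 0, -1, 0.1, 0.1, 8.2, 0, -1]
}}

```text
t: 11.0
position: [0.5259, -0.1521, 0.018]
tcp_rot: [-0.297, 3.126, -0.001]
wrist_force: [0.3, 0.7, -3.0]
finger_gap: 0.0426
gripper_force: 63.3
```

Run:
```python
from h import *
plan([.527,-.152,.0176],100.85);print(sense()['wrist_force'])
```

```text
row [-0.11 -0.01  0.04] turn 0.0 | yaw now 100.9 q7 1.88 pos [ 0.5259 -0.1521  0.018 ] down err [ 0.001 -0.    -1.   ]
[ 0.32723748  0.65574206 -3.02839646]
```

Emit:
{"name": "jog_arm", "arguments": {
  "series": [-0.1, 0, 0.1, 0, -1, -0.1, 0, 0.15, 0, -1, -0.1, 0, 0.15, 0, -1]
}}

```text
t: 11.3
position: [0.5261, -0.1521, 0.0176]
tcp_rot: [-0.297, 3.127, -0.001]
wrist_force: [-6.0, -0.5, 13.8]
finger_gap: 0.0429
gripper_force: 65.6
```

Contact. Release and rise.

Emit:
{"name": "jog_arm", "arguments": {
  "series": [0, 0, 0, 0, 0.5, 0, 0, 0, 0, 0.5, 0, 0, 0, 0, 0.5, 0, 0, -0.5, 0, 0.5, 0, 0, -2, 0, 0.5, 0, 0, -5, 0, 0.5, 0, 0, -9, 0, 0.5, 0, 0, -13, 0, 0.5, 0, 0, -17, 0, 0.5, 0, 0, -17, 0, 0.5]
}}

```text
t: 12.3
position: [0.5293, -0.1524, 0.1915]
tcp_rot: [-0.296, 3.118, -0.005]
wrist_force: [0.7, 0.2, -0.4]
finger_gap: 0.0641
gripper_force: 0.0
```

Run:
```python
from h import *
c=cam('wrist');cv2.imwrite('pics/w6.png',c['frame'][...,::-1])
k=seg(c,'celt')[0];print([rect(c,k,z) for z in (.015,.025,.035)])
for n in "clamp_pivot clamp_tip lid_hinge lid_edge".split():
    print(n,[(np.round(x['centre'],1).tolist(),round(x['conf'],2)) for x in landmark_of(c,n)[:2]])
plan([.4,-.152,.25],100.85)
```

```text
[array([ 530.7, -152.2,  107. ,   47.2,   11.8]), array([ 528.3, -152.7,  103.7,   45.7,   11.8]), array([ 525.8, -153.2,  100.3,   44.2,   11.8])]
clamp_pivot [([183.4, 140.6], 0.58)]
clamp_tip [([148.6, 411.5], 0.67), ([214.1, 59.9], 0.66)]
lid_hinge [([253.4, 280.6], 0.91)]
lid_edge []
row [12.35  2.34 -6.52] turn 0.0 | yaw now 100.9 q7 1.92 pos [ 0.5256 -0.1516  0.1845] down err [-0.002  0.001 -1.   ]
```

View pics/w6.png

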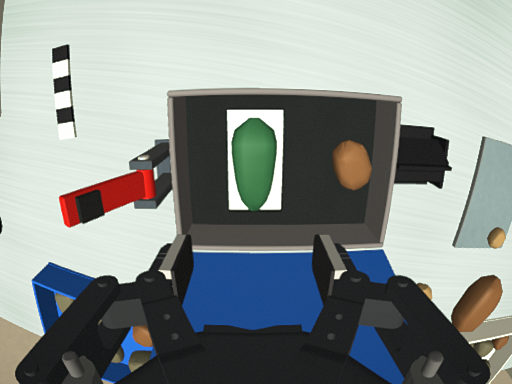

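The wrist view shows the celt flat in the white recess (163,254) and centred, with the flake (165,351) undisturbed. The lid is the blue plane behind the fingers and the clamp is at (195,100). Next the lid.

```bash
cat >> h.py <<'E'
A=np.radians(10.85);O=np.array([.5207,-.1227])
def cw(x,y,z): return np.array([O[0]+x*np.cos(A)-y*np.sin(A),O[1]+x*np.sin(A)+y*np.cos(A),z])
def wc(p): d=np.array(p[:2])-O;return np.array([d[0]*np.cos(A)+d[1]*np.sin(A),-d[0]*np.sin(A)+d[1]*np.cos(A),p[2]])
E
python3 - <<'E'
from h import *
c=cam('side');v=cam('top')
for n in ['lid_edge','lid_hinge','clamp_tip','clamp_pivot']:
    a=landmark_of(c,n);b=landmark_of(v,n)
    for i in a[:2]:
        for j in b[:2]:
            p,r=tri([(c,i['centre']),(v,j['centre'])]);print(n,round(i['conf'],2),round(j['conf'],2),p.round(3),wc(p).round(3),r)
plan(cw(.15,.06,.28),100.85)
E
```

```text
lid_edge 0.73 0.62 [ 0.595 -0.119  0.016] [ 0.074 -0.01   0.016] [array([-6.9, 25.9]), array([31. ,  3.2])]
lid_edge 0.73 0.3 [ 0.632  0.335 -0.312] [ 0.195  0.429 -0.312] [array([-7.2, 23. ]), array([31.9,  4.7])]
lid_edge 0.64 0.62 [ 0.643 -0.097  0.223] [0.125 0.003 0.223] [array([ 0.2, -1. ]), array([-1.3,  0.1])]
lid_edge 0.64 0.3 [0.689 0.273 0.032] [0.24  0.357 0.032] [array([ 0.6, -3.5]), array([-5.3,  0.3])]
lid_hinge 0.9 0.71 [ 0.599 -0.104  0.068] [0.081 0.003 0.068] [array([ 0.1, -0.5]), array([-0.7,  0. ])]
row [-14.99   8.96  -9.43] turn 0.0 | yaw now 100.9 q7 1.92 pos [ 0.5264 -0.1518  0.1857] down err [-0.  0. -1.]
```

Emit:
{"name": "jog_arm", "arguments": {
  "series": [0, 0, -5, 0, -1, 0, 2, -9.4, 0, -1, -2, 4, -9.4, 0, -1, -6, 7, -9.4, 0, -1, -10, 9, -9.4, 0, -1, -14, 9, -9.4, 0, -1, -16, 9, -9.4, 0, -1, -16, 9, -9.4, 0, -1, -16, 9, -9.4, 0, -1, -16, 9, -9.4, 0, -1]
}}

```text
t: 14.05
position: [0.6658, -0.0339, 0.28]
tcp_rot: [0.296, -3.127, 0.001]
wrist_force: [-0.1, 0.5, -0.2]
finger_gap: -0.0001
gripper_force: 0.0
```

Run:
```python
from h import *
s=sense();print(wc(s['position']),s['finger_gap'])
c=cam('side');cv2.imwrite('pics/s7.png',cv2.resize(c['frame'][80:280,150:350,::-1],(600,600)))
plan(cw(.16,.06,.195),100.85)
```

```text
[0.15922301 0.05993678 0.27996069] -0.00014108720609233918
row [-0.08  0.01  8.52] turn -0.01 | yaw now 100.8 q7 1.7 pos [ 0.6658 -0.0339  0.2802] down err [-0. -0. -1.]
```

View pics/s7.png

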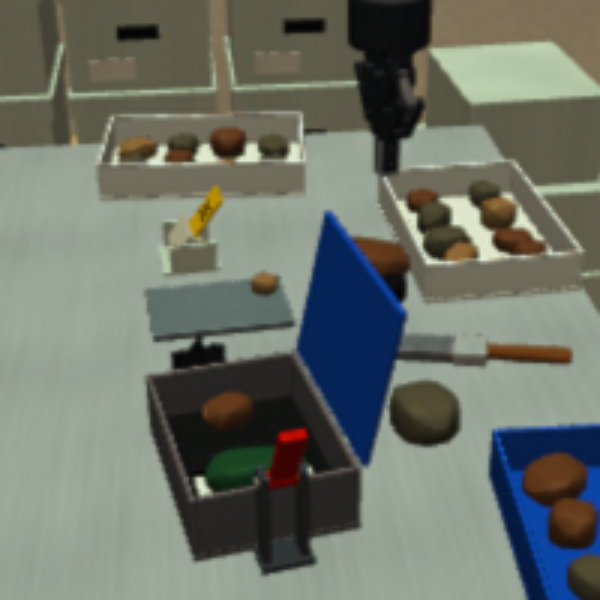

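The side crop shows the closed fingers (150,385) beyond the lid. The celt (470,245) lies in the recess and the clamp is upright (460,285).

Emit:
{"name": "jog_arm", "arguments": {
  "series": [0, 0, 4.3, 0, -1, 0, 0, 8.5, 0, -1, 0, 0, 8.5, 0, -1, 1.9, 0, 8.5, 0, -1, 3.9, 0, 8.5, 0, -1, 5.9, 0, 8.5, 0, -1, 7.6, 0, 8.6, 0, -1, 9.3, 0, 8.7, 0, -1, 9.3, 0, 8.7, 0, -1]
}}

```text
t: 15.0
position: [0.5745, -0.0517, 0.1956]
tcp_rot: [-0.295, 3.125, -0.002]
wrist_force: [0.7, -0.6, 0.3]
finger_gap: -0.0001
gripper_force: 0.0
```

Run:
```python
from h import *
s=sense();print(wc(s['position']))
c=cam('side');cv2.imwrite('pics/s8.png',cv2.resize(c['frame'][80:280,150:350,::-1],(600,600)))
k=seg(c,'blue');print([(cv2.contourArea(x),cv2.boundingRect(x)) for x in k])
```

```text
[0.0661964  0.05961424 0.19563448]
[(7072.0, (313, 220, 108, 93)), (493.0, (235, 154, 37, 80))]
```

View pics/s8.png

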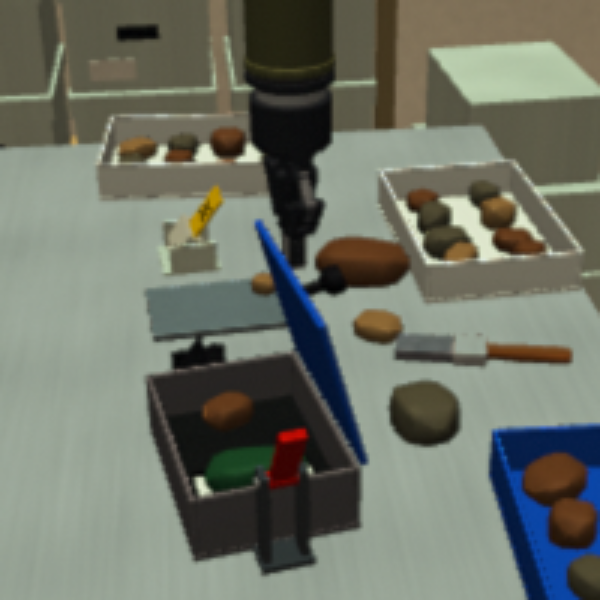

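The side crop shows the lid now tipped toward the robot at about 75°, with the fingers behind it (250,293).

Emit:
{"name": "jog_arm", "arguments": {
  "series": [1.5, 0, 0.5, 0, -1, 3, 0, 1.2, 0, -1, 4.5, 0, 2.1, 0, -1, 5.8, 0, 3.1, 0, -1, 6.9, 0, 4.3, 0, -1, 7.9, 0, 5.6, 0, -1, 8.7, 0, 7, 0, -1, 9.4, 0, 8.5, 0, -1, 9.8, 0, 10.1, 0, -1, 10, 0, 11.4, 0, -1, 10, 0, 11.8, 0, -1, 10, 0, 11.8, 0, -1]
}}

```text
t: 16.25
position: [0.4786, -0.0697, 0.0782]
tcp_rot: [-0.297, 3.125, -0.002]
wrist_force: [-10.0, 1.5, 34.9]
finger_gap: -0.0001
gripper_force: 17.9
```

Run:
```python
from h import *
s=sense();print(wc(s['position']),s['wrist_force'])
```

```text
[-0.03136589  0.05993449  0.07819189] [-9.98715547  1.53066005 34.93862413]
```

Emit:
{"name": "jog_arm", "arguments": {
  "series": [0, 0, -4, 0, -1, 0, 0, -9, 0, -1, 0, 0, -14, 0, -1, -1, -4, -15, 0, -1, -2, -9, -15, 0, -1, -3.1, -14, -15, 0, -1, -3.1, -19, -15, 0, -1, -3.1, -24, -15, 0, -1, -3.1, -27, -15, 0, -1, -3.1, -27, -15, 0, -1, -3.1, -27, -15, 0, -1, -3.1, -27, -15, 0, -1]
}}

```text
t: 17.45
position: [0.5592, -0.3274, 0.2253]
tcp_rot: [-0.3, 3.126, 0.001]
wrist_force: [-0.3, 0.2, 0.3]
finger_gap: -0.0002
gripper_force: 0.0
```

Run:
```python
from h import *
s=sense();print(wc(s['position']),s['joint_positions'].round(2))
c=cam('wrist');cv2.imwrite('pics/w9.png',c['frame'][...,::-1])
for n in ['clamp_tip','clamp_pivot','lid_edge']:
  for x in landmark_of(c,n)[:2]: print(n,np.round(x['centre']),round(x['conf'],2),wc(atz(c,x['centre'],{'clamp_tip':.17,'clamp_pivot':.0895,'lid_edge':.075}[n])).round(3))
for k in seg(c,'red'): print(cv2.contourArea(k),cv2.boundingRect(k),[wc(atz(c,(q[1],q[0]),.17)).round(3)[:2] for q in cv2.boxPoints(cv2.minAreaRect(k))])
```

```text
[-0.00075734 -0.20823551  0.22528116] [ 0.57  0.54 -0.13  1.44  0.07  1.16  2.19]
clamp_tip [206. 304.] 0.61 [-0.001 -0.172  0.17 ]
clamp_pivot [177. 332.] 0.9 [-0.    -0.129  0.09 ]
lid_edge [109. 441.] 0.8 [-0.078  0.004  0.075]
854.5 (301, 166, 42, 51) [array([-0.005, -0.184]), array([-0.036, -0.151]), array([-0.022, -0.136]), array([ 0.01, -0.17])]
```

View pics/w9.png

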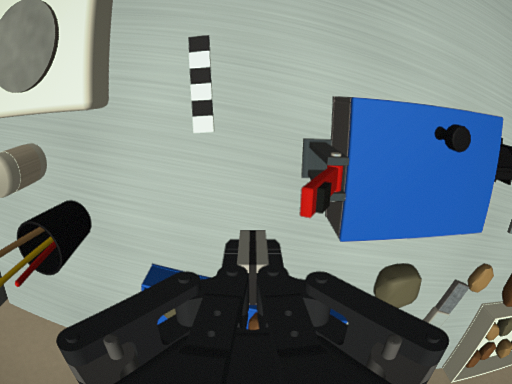

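The wrist view shows the lid shut (170,420) with the black knob at (138,457). The red clamp is at (190,322) and the fingers are outboard of it.

Emit:
{"name": "jog_arm", "arguments": {
  "series": [0, 0, 4, 0, -1, 0, 0, 7, 0, -1, 0, 2.3, 7, 0, -1, 0, 4.3, 6.8, 0, -1, 0, 6.3, 6.6, 0, -1, 0, 8.1, 6.7, 0, -1, 0, 9.9, 7.3, 0, -1, 0, 11.4, 8.3, 0, -1, 0, 12.6, 9.6, 0, -1, 0, 13.4, 11.3, 0, -1, 0, 13.8, 13.1, 0, -1, 0, 13.8, 13.2, 0, -1]
}}

```text
t: 18.85
position: [0.5332, -0.1918, 0.0944]
tcp_rot: [-0.3, 3.125, -0.0]
wrist_force: [-1.3, 3.2, 13.1]
finger_gap: 0.0002
gripper_force: 6.2
```

Run:
```python
from h import *
s=sense();print(wc(s['position']),s['wrist_force'])
```

```text
[-0.00069028 -0.0702416   0.09440641] [-1.26736284  3.23463642 13.09615197]
```

Emit:
{"name": "jog_arm", "arguments": {
  "series": [0, 0, 0.2, 0, -1, 0, 0, 0.2, 0, -1, 0, 0, -4, 0, -1, 0, 0, -9, 0, -1, 0, 0, -13, 0, -1, 0, 5, -13, 0, -1, 0, 10, -13, 0, -1, 1, 15, -13, 0, -1, 2, 20, -13, 0, 0, 3, 25, -13, 0, 0.5, 3, 30, -13, 0, 1, 3, 35, -13, 0, 1]
}}

```text
t: 20.05
position: [0.4363, 0.1438, 0.2235]
tcp_rot: [-0.298, 3.126, -0.0]
wrist_force: [1.8, 0.7, -0.2]
finger_gap: 0.0584
gripper_force: 0.0
```

Run:
```python
from h import *
plan([.44,.33,.22],100)
v=cam('top');c=cam('wrist');cv2.imwrite('pics/t10.png',v['frame'][...,::-1]);cv2.imwrite('pics/w10.png',c['frame'][...,::-1])
for n in ['clamp_tip','clamp_pivot','lid_edge']:
  for x in landmark_of(v,n)[:2]: print(n,np.round(x['centre']),round(x['conf'],2),wc(atz(v,x['centre'],{'clamp_tip':.0895,'clamp_pivot':.0895,'lid_edge':.075}[n])).round(3))
for n in ['plate','rack','holder']:
  for x in landmark_of(c,n)[:2]: print(n,np.round(x['centre']),round(x['conf'],2),atz(c,x['centre'],{'plate':.02,'rack':0,'holder':.02}[n]).round(3))
```

```text
row [-3.87 18.22  0.35] turn 0.18 | yaw now 100.9 q7 1.29 pos [0.4363 0.1438 0.2235] down err [ 0.001 -0.    -1.   ]
clamp_tip [230. 309.] 0.69 [-0.002 -0.037  0.089]
clamp_pivot [222. 342.] 0.83 [ 0.003 -0.119  0.089]
lid_edge [266. 300.] 0.91 [-0.081  0.002  0.075]
rack [207. 391.] 0.64 [0.463 0.363 0.   ]
```

Emit:
{"name": "jog_arm", "arguments": {
  "series": [-2, 5, 0, 0, 1, -4, 10, 0, 0, 1, -4, 15, 0, 0, 1, -4, 18, 0, 0, 1, -4, 18, 0, 0, 1, -4, 18, 0, 0, 1]
}}

```text
t: 21.05
position: [0.4432, 0.3255, 0.2223]
tcp_rot: [0.297, -3.127, 0.001]
wrist_force: [1.7, 0.2, -0.1]
finger_gap: 0.0855
gripper_force: 0.0
```

```bash
cat >> h.py <<'E'
def quad(c):
    k=seg(c,'plate')[0];h=cv2.convexHull(k)
    for e in np.arange(.01,.2,.005):
        a=cv2.approxPolyDP(h,e*cv2.arcLength(h,True),True).reshape(-1,2)
        if len(a)==4: break
    return a[:,::-1].astype(float)
E
python3 - <<'E'
from h import *
c=cam('wrist');cv2.imwrite('pics/w11.png',c['frame'][...,::-1])
q=quad(c);print(sense()['position'],q.tolist());np.savez('pics/v1.npz',T=c['T'],q=q)
for n in ['plate','rack']:
  for x in landmark_of(c,n)[:2]: print(n,np.round(x['centre']),round(x['conf'],2),atz(c,x['centre'],.0).round(3))
for z in (.045,.095): print(z,[atz(c,p,z)[:2].round(4).tolist() for p in q])
E
```

```text
[0.44366215 0.32433445 0.22240353] [[198.0, 259.0], [202.0, 301.0], [250.0, 302.0], [248.0, 257.0]]
plate [280. 109.] 0.28 [0.682 0.13  0.   ]
rack [180. 278.] 0.63 [0.466 0.362 0.   ]
0.045 [[0.4786, 0.3391], [0.4744, 0.3881], [0.5364, 0.4053], [0.5433, 0.3494]]
0.095 [[0.4612, 0.3346], [0.4577, 0.3759], [0.51, 0.3905], [0.5158, 0.3433]]
```

View pics/w11.png

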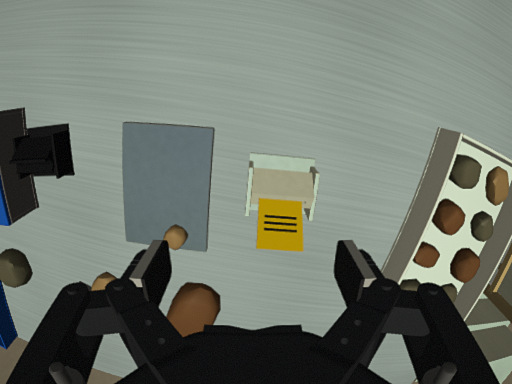

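Wrist view: the plate's yellow face has corners (198,259), (202,301), (250,302) and (248,257), with the rack in front of it. That was one picture over the viewing limit of 10, so the rest goes by numbers only.

Emit:
{"name": "jog_arm", "arguments": {
  "series": [4, 4, 2, 0, 1, 4, 8, 4, 0, 1, 4, 8, 4, 0, 1, 4, 8, 4, 0, 1, 4, 8, 4, 0, 1]
}}

```text
t: 21.7
position: [0.39, 0.3954, 0.1831]
tcp_rot: [-0.293, 3.127, -0.002]
wrist_force: [0.1, 0.5, 0.5]
finger_gap: 0.0853
gripper_force: 0.0
```

```bash
cat > fit.py <<'E'
from h import *
from scipy.optimize import least_squares
def corners(p,t=np.radians(35)):
    x,y,psi,zl,z0=p[:5]
    u=np.array([np.cos(psi),np.sin(psi),0]);yv=np.array([-np.sin(psi),np.cos(psi),0])
    zv=np.sin(t)*u+np.array([0,0,np.cos(t)]);xv=np.cross(yv,zv);o=np.array([x,y,z0])
    return [o+xv*-.002+yv*s*.025+zv*l for s,l in((-1,zl),(1,zl),(1,.09),(-1,.09))],zv,yv
def order(q):
    q=q[np.argsort(q[:,0])];a=q[:2][np.argsort(q[:2,1])];b=q[2:][np.argsort(q[2:,1])]
    return np.array([a[0],a[1],b[1],b[0]])
E
python3 - <<'E'
from fit import *
c=cam('wrist');q=order(quad(c));d=np.load('pics/v1.npz');c1=dict(c);c1['T']=d['T'];q1=order(d['q'])
print(q.tolist(),sense()['position'])
for i in range(4): p,r=tri([(c,q[i]),(c1,q1[i])]);print(p.round(4),r)
f=lambda p:np.ravel([proj(cc,x)-qq[i] for cc,qq in((c,q),(c1,q1)) for i,x in enumerate(corners(p)[0])])
for fix in (1,0):
    g=(lambda p:f([*p[:4],.02])) if fix else f
    s=least_squares(g,[.46,.36,.1,.03,.02]);print(s.x.round(4),np.degrees(s.x[2]),np.round(s.fun,1))
np.save('pics/plate.npy',s.x);print(c['fx'])
E
```

```text
[[244.0, 187.0], [249.0, 232.0], [302.0, 227.0], [297.0, 179.0]] [0.39016969 0.39542193 0.1832948 ]
[0.4778 0.3389 0.0474] [array([-0., -0.]), array([0., 0.])]
[0.4739 0.3877 0.047 ] [array([-0.2, -0.1]), array([0.1, 0.1])]
[0.5117 0.3914 0.0915] [array([0.2, 0.1]), array([-0.1, -0.1])]
[0.5163 0.3429 0.0929] [array([0.7, 0.5]), array([-0.7, -0.5])]
[0.4625 0.362  0.0981 0.0285 0.02  ] 5.620954288173728 [ 0.1  0.1 -0.6  0.4  0.9  0.5  0.6 -0.7  0.6 -0.6  0.1  0.1 -0.1  1.2
 -1.2 -1. ]
[0.4635 0.3621 0.098  0.0283 0.0183] 5.617756617141299 [-0.   0.5 -0.7  0.5  0.6  0.6  0.3 -0.3  0.7 -0.7  0.3 -0.3 -0.   0.8
 -1.1 -1.1]
297.3186396354542
```

Run:
```python
from h import *
plan([.45,.04,.20],100.85)
```

```text
row [  0.71 -36.04  -1.65] turn -0.03 | yaw now 100.7 q7 0.75 pos [0.3902 0.3954 0.1833] down err [ 0.001 -0.001 -1.   ]
```

Emit:
{"name": "jog_arm", "arguments": {
  "series": [0.7, -5, -1.7, 0, 1, 0.7, -10, -1.7, 0, 1, 0.7, -15, -1.7, 0, 1, 0.7, -20, -1.7, 0, 1, 0.7, -25, -1.7, 0, 1, 0.7, -30, -1.7, 0, 1, 0.7, -35, -1.7, 0, 1, 0.7, -36, -1.7, 0, 1, 0.7, -36, -1.7, 0, 1, 0.7, -36, -1.7, 0, 1]
}}

```text
t: 22.75
position: [0.4495, 0.0419, 0.2003]
tcp_rot: [-0.294, 3.127, 0.0]
wrist_force: [-0.0, 0.2, -0.5]
finger_gap: 0.0852
gripper_force: 0.0
```

```bash
cat > hold.py <<'E'
from h import *
import sys
v=sys.argv[1]
c=cam('wrist');np.savez(f'pics/hv{v}.npz',T=c['T'],frame=c['frame'])
print(wc(sense()['position']))
for n,z in (('holder',.02),('clamp_tip',.0895),('clamp_pivot',.0895),('lid_edge',.0745)):
    for x in landmark_of(c,n)[:2]: print(n,np.round(x['centre'],1),round(x['conf'],2),wc(atz(c,x['centre'],z)).round(4))
# rectify the neighbourhood of the holder: planes z, case x -.09...09 , y .09...23, 1 mm
for z in (.05,):
    X,Y=np.meshgrid(np.arange(-.09,.09,.001),np.arange(.10,.22,.001),indexing='ij')
    uv=np.array([[proj(c,cw(x,y,z)) for x,y in zip(a,b)] for a,b in zip(X,Y)]).astype(np.float32)
    im=cv2.remap(c['frame'],uv[...,1],uv[...,0],cv2.INTER_LINEAR);g=im.max(2)
    for i in range(0,180,6): print(int((X[i,0]*1000).round()),''.join('%X'%min(15,v//6) for v in g[i,::3]))
E
python3 hold.py 1
```

```text
[-0.03886479  0.17599024  0.20017121]
holder [181.9 239.2] 0.77 [-0.0197  0.1592  0.02  ]
clamp_tip [220.7  54.7] 0.56 [ 0.0027 -0.0455  0.0895]
clamp_pivot [218.4   2.9] 0.95 [ 0.0043 -0.1385  0.0895]
lid_edge [144.1  81.6] 0.85 [-0.0778 -0.0008  0.0745]
-90 FFFFFFFFFFFFFFFFFFFFFFFFFFFFFFFFFFFFFFFF
-84 988888DFFFFFFFFFFFFFFFFFFFFFFFFFFFFFFFFF
-78 BA8667BFFFFFFFFFFFFFFFFFFFFFFFFFFFFFFFFF
-72 FF76668FFFFFFFFFFFFFFFFFFFFFFFFFFFFFFFFF
-66 FF8676BFFFFFFFFFFFFFFFFFFFFFFFFFFFFFFFFF
-60 FF76668FFFFFFFFFFFFFFFFFFFFFFFFFFFFFFFFF
-54 FF86669F66666666666666666656665FFFFFFFFF
-48 FF6776AF16666666666666666666662FFFFFFFFF
-42 FF866741234444444444444444444521FFFFFFFF
-36 FF766663333333333333333333333325FFFFFFFF
-30 FF776663333333333333333333333335FFFFFFFF
-24 FF966663333333333333333333333335FFFFFFFF
-18 FF666663333333333333333333333335FFFFFFFF
-12 FF866653333333333434333333433335FFFFFFFF
-6 FF866644444444344444344444433434FFFFFFFF
0 FF766665666666666666666656666664FFFFFFFF
6 FF866656666666666666666666566664FFFFFFFF
12 FF676654FFFFFFFFFFFFFFFFFFFFFFF4FFFFFFFF
18 FF7666BFFFFFFFFFFFFFFFFFFFFFFFFFFFFFFFFF
24 FF7666BFFFFFFFFFFFFFFFFFFFFFFFFFFFFFFFFF
30 FF6666BFFFFFFFFFFFFFFFFFFFFFFFFFFFFFFFFF
36 FF7666BFFFFFFFFFFFFFFFFFFFFFFFFFFFFFFFFF
42 FF8666AFFFFFFFFFFFFFFFFFFFFFFFFFFFFFFFFF
48 FF6666BFFFFFFFFFFFFFFFFFFFFFFFFFFFFFFFFF
54 FF7666FFFFFFFFFFFFFFFFFFFFFFFFFFFFFFFFFF
60 FF766EFFFFFFFFFFFFFFFFFFFFFFFFFFFFFFFFFF
66 FF668FFFFFFFFFFFFFFFFFFFFFFFFFFFFFFFFFFF
72 FF76FFFFFFFFFFFFFFFFFFFFFFFFFFFFFFFFFFFF
78 FF6DFFFFFFFFFFFFFFFFFFFFFFFFFFFFFFFFFFFF
84 FF7FFFFFFFFFFFFFFFFFFFFFFFFFFFFFFFFFFFFF
```

Emit:
{"name": "jog_arm", "arguments": {
  "series": [-5, -1, 0, 0, 1, -10, -2, 0, 0, 1, -14, -2, 0, 0, 1, -14, -2, 0, 0, 1, -14, -2, 0, 0, 1]
}}

```text
t: 23.5
position: [0.5907, 0.0502, 0.1988]
tcp_rot: [0.3, -3.126, -0.001]
wrist_force: [-0.6, -0.3, 0.6]
finger_gap: 0.0857
gripper_force: 0.0
```

```bash
cat > strip.py <<'E'
from h import *
import sys
c=cam('wrist');np.savez('pics/hv2.npz',T=c['T'],frame=c['frame'])
print(wc(sense()['position']),'cam',wc(c['T'][:3,3]))
for x in landmark_of(c,'holder')[:2]: print(np.round(x['centre'],1),round(x['conf'],2),wc(atz(c,x['centre'],.02)).round(4))
d=dict(c);e=np.load('pics/hv1.npz');d['T']=e['T'];d['frame']=e['frame']
for cc in (d,c):
    print('cam',wc(cc['T'][:3,3]).round(3))
    P=np.array([[proj(cc,cw(x,y,.05)) for y in np.arange(.14,.175,.005)] for x in np.arange(-.07,.04,.001)]).astype(np.float32)
    g=cv2.remap(cc['frame'],P[...,1],P[...,0],cv2.INTER_LINEAR).max(2).mean(1).astype(int);print(dict(zip(range(-70,40),g.tolist())))
    P=np.array([[proj(cc,cw(x,y,.05)) for x in np.arange(-.003,.008,.002)] for y in np.arange(.11,.21,.001)]).astype(np.float32)
    g=cv2.remap(cc['frame'],P[...,1],P[...,0],cv2.INTER_LINEAR).max(2).mean(1).astype(int);print(dict(zip(range(110,210),g.tolist())))
E
python3 strip.py
```

```text
[0.10047998 0.15639352 0.19911683] cam [0.02387986 0.15551095 0.34252576]
[ 54.8 252.7] 0.92 [-0.0212  0.1563  0.02  ]
cam [-0.117  0.174  0.344]
{-70: 188, -69: 188, -68: 189, -67: 188, -66: 187, -65: 187, -64: 187, -63: 188, -62: 187, -61: 187, -60: 190, -59: 185, -58: 128, -57: 50, -56: 35, -55: 38, -54: 39, -53: 40, -52: 38, -51: 39, -50: 39, -49: 39, -48: 39, -47: 39, -46: 38, -45: 38, -44: 39, -43: 35, -42: 27, -41: 21, -40: 20, -39: 20, -38: 20, -37: 20, -36: 20, -35: 20, -34: 20, -33: 21, -32: 20, -31: 20, -30: 21, -29: 20, -28: 20, -27: 20, -26: 19, -25: 20, -24: 20, -23: 21, -22: 20, -21: 20, -20: 21, -19: 19, -18: 20, -17: 21, -16: 20, -15: 20, -14: 21, -13: 21, -12: 21, -11: 19, -10: 15, -9: 14, -8: 13, -7: 17, -6: 24, -5: 27, -4: 28, -3: 30, -2: 35, -1: 38, 0: 37, 1: 38, 2: 38, 3: 37, 4: 37, 5: 37, 6: 36, 7: 33, 8: 43, 9: 100, 10: 160, 11: 186, 12: 185, 13: 185, 14: 185, 15: 184, 16: 183, 17: 184, 18: 184, 19: 184, 20: 185, 21: 185, 22: 185, 23: 186, 24: 186, 25: 185, 26: 186, 27: 186, 28: 186, 29: 186, 30: 186, 31: 185, 32: 184, 33: 184, 34: 183, 35: 182, 36: 183, 37: 1
[... 2153 characters left out ...]
, 134: 23, 135: 23, 136: 23, 137: 23, 138: 23, 139: 24, 140: 24, 141: 23, 142: 23, 143: 24, 144: 23, 145: 24, 146: 23, 147: 24, 148: 22, 149: 22, 150: 22, 151: 24, 152: 24, 153: 23, 154: 23, 155: 24, 156: 24, 157: 24, 158: 23, 159: 23, 160: 23, 161: 23, 162: 24, 163: 22, 164: 24, 165: 24, 166: 24, 167: 24, 168: 23, 169: 23, 170: 24, 171: 22, 172: 23, 173: 24, 174: 23, 175: 23, 176: 23, 177: 24, 178: 23, 179: 23, 180: 23, 181: 23, 182: 21, 183: 22, 184: 23, 185: 23, 186: 24, 187: 23, 188: 23, 189: 23, 190: 25, 191: 35, 192: 40, 193: 32, 194: 47, 195: 133, 196: 185, 197: 191, 198: 188, 199: 188, 200: 188, 201: 188, 202: 188, 203: 188, 204: 188, 205: 188, 206: 187, 207: 187, 208: 187, 209: 187}
```

Run:
```python
from h import *
plan([.5062,.3663,.15],95.6)
```

```text
row [ 2.19 32.69  4.96] turn 1.06 | yaw now 100.9 q7 1.52 pos [0.5897 0.0495 0.1995] down err [-0.001 -0.    -1.   ]
```

Emit:
{"name": "jog_arm", "arguments": {
  "series": [0.3, 5, 0, 1, 1, 0.6, 10, 0, 1.05, 1, 1, 15, 0, 1.05, 1, 1.4, 20, 0, 1.05, 1, 1.8, 25, 1, 1.05, 1, 2.2, 30, 3, 1.05, 1, 2.2, 32.7, 5, 1.05, 1, 2.2, 32.7, 5, 1.05, 1, 2.2, 32.7, 5, 1.05, 1, 2.2, 32.7, 5, 1.05, 1]
}}

```text
t: 24.6
position: [0.5082, 0.3643, 0.1507]
tcp_rot: [-0.151, 3.137, -0.001]
wrist_force: [0.1, -0.6, 0.1]
finger_gap: 0.0856
gripper_force: 0.0
```

Run:
```python
from fit import *
plan([.5062,.3663,.058],95.6)
c=cam('wrist');q=order(quad(c));p=np.load('pics/plate.npy');print(q.tolist(),[proj(c,x).round(1).tolist() for x in corners(p)[0]],[proj(c,x).round(1).tolist() for x in corners([.4625,.362,.0981,.0285,.02])[0]])
```

```text
row [0.19 0.22 9.27] turn -0.02 | yaw now 95.5 q7 0.88 pos [0.5082 0.3643 0.1507] down err [ 0.001 -0.001 -1.   ]
[[149.0, 227.0], [149.0, 284.0], [212.0, 290.0], [213.0, 223.0]] [[151.1, 226.8], [151.0, 284.8], [211.5, 290.6], [211.8, 222.5]] [[150.5, 226.6], [150.4, 285.1], [211.1, 290.9], [211.3, 222.2]]
```

Emit:
{"name": "jog_arm", "arguments": {
  "series": [0.2, 0.2, 4, 0, 1, 0.2, 0.2, 7, 0, 1, 0.2, 0.2, 9.2, 0, 1, 0.2, 0.2, 9.2, 0, 1, 0.2, 0.2, 9.2, 0, 1, 0.2, 0.2, 9.2, 0, 0.3, 0.2, 0.2, 9.2, 0, 0.1, 0.2, 0.2, 9.2, 0, -1, 0.2, 0.2, 9.2, 0, -1, 0.2, 0.2, 9.2, 0, -1, 0.2, 0.2, 9.2, 0, -1]
}}

```text
t: 25.75
position: [0.5062, 0.3681, 0.0593]
tcp_rot: [-0.153, 3.136, 0.002]
wrist_force: [-0.6, -0.8, 6.5]
finger_gap: 0.0487
gripper_force: 60.6
```

Run:
```python
from fit import *
plan([.5062,.3663,.058],95.6);s=sense();print(s['wrist_force'],s['moment'])
```

```text
row [ 0.01 -0.18  0.13] turn -0.0 | yaw now 95.6 q7 0.84 pos [0.5062 0.3681 0.0593] down err [ 0.002  0.001 -1.   ]
[-0.5756705  -0.82589711  6.5405581 ] [-0.2267901  0.1593696 -0.0590825]
```

Emit:
{"name": "jog_arm", "arguments": {
  "series": [-0.3, 0, -0.4, 0, -1, -0.9, 0, -1.2, 0, -1, -1.4, 0, -2, 0, -1, -2.1, 0, -3, 0, -1, -2.9, 0, -4.1, 0, -1, -2.9, 0, -7, 0, -1, -2.9, 0, -11, 0, -1, -2.9, 0, -11, 0, -1, -2.9, 0, -11, 0, -1]
}}

```text
t: 26.65
position: [0.5351, 0.371, 0.1694]
tcp_rot: [-0.153, 3.135, 0.002]
wrist_force: [0.1, 0.4, -1.4]
finger_gap: 0.0488
gripper_force: 61.9
```

```bash
cat > inhand.py <<'E'
from fit import *
c=cam('wrist');s=sense();M=R.from_rotvec(s['tcp_rot']).as_matrix();print(s['position'],s['finger_gap'],s['gripper_force'])
ks=seg(c,'plate');k=ks[0];print([cv2.contourArea(x) for x in ks])
q=order(quad(c));print(q.tolist())
Pt=c['mount']
ct=dict(c);ct['T']=Pt
# plate in tool frame: origin (a,b,h), tilt t, lateral yaw; visible end edges l=0 and l=lu
def cor(p):
    a,b,h,t,psi=p;lu=.09
    u=np.array([-np.cos(psi),np.sin(psi),0]);z=np.sin(t)*u+np.array([0,0,-np.cos(t)]);y=np.array([np.sin(psi),np.cos(psi),0]);x=np.cross(y,z)
    o=np.array([a,b,h]);return [o-x*.002+y*w*.025+z*l for w,l in((-1,0),(1,0),(1,lu),(-1,lu))]
g=np.array([.0436,0,.0393,np.radians(35),0])
print('pred',[proj(ct,x).round(1).tolist() for x in cor(g)])
f=lambda p:np.append(np.ravel([proj(ct,x)-q[i] for i,x in enumerate(cor(p))]),0)
r=least_squares(f,g);print(r.x.round(4),np.degrees(r.x[3:]),r.fun.round(1))
f2=lambda p:np.ravel([proj(ct,x)-q[i] for i,x in enumerate(cor([*p[:2],.0393,*p[2:]]))])
r=least_squares(f2,g[[0,1,3,4]]);print('h fixed',r.x.round(4),np.degrees(r.x[2:]),r.fun.round(1))
E
python3 inhand.py
```

```text
[0.53437759 0.37039741 0.16793589] 0.048395213260473934 61.890220642089844
[13901.5]
[[144.0, 211.0], [143.0, 290.0], [290.0, 304.0], [292.0, 201.0]]
pred [[148.3, 213.5], [148.2, 293.8], [290.7, 309.1], [291.0, 199.5]]
[ 0.0466 -0.0019  0.0401  0.7317  0.018 ] [41.92314779  1.03006535] [ 0.4 -0.6 -0.2  0.6  0.1 -0.1 -0.3  0.1  0. ]
h fixed [ 0.0469 -0.0019  0.7278  0.018 ] [41.69756614  1.03417254] [ 0.1 -0.8 -0.5  0.8  0.5  0.3  0.  -0.3]
```

Run:
```python
from h import *
c=cam('wrist');F=c['frame'].astype(int)
for r in (150,180,215,250,270,286):
    print(r,[tuple(F[r,x]) .__str__().replace('np.int64','') for x in range(196,218,3)],'|',[str(F[r,x].tolist()) for x in range(284,314,3)])
print([F[r,250].tolist() for r in range(136,152,2)],[F[r,250].tolist() for r in range(284,300,2)])
a=cam('side');
for k in seg(a,'plate'): print(k.reshape(-1,2).tolist())
p=sense()['position'];print(proj(a,p))
```

```text
150 ['((158), (172), (161))', '((160), (171), (160))', '((159), (171), (160))', '((158), (170), (159))', '((156), (171), (163))', '((191), (154), (13))', '((191), (155), (3))', '((189), (154), (0))'] | ['[190, 155, 1]', '[191, 155, 5]', '[191, 155, 0]', '[164, 170, 150]', '[160, 172, 163]', '[160, 173, 162]', '[162, 174, 164]', '[161, 174, 163]', '[161, 173, 161]', '[160, 173, 161]']
180 ['((154), (166), (156))', '((154), (165), (154))', '((154), (166), (155))', '((152), (165), (158))', '((193), (156), (7))', '((191), (155), (4))', '((191), (156), (7))', '((191), (155), (4))'] | ['[190, 154, 1]', '[190, 156, 4]', '[191, 155, 7]', '[190, 155, 0]', '[174, 165, 129]', '[157, 170, 159]', '[158, 169, 159]', '[158, 171, 159]', '[157, 169, 158]', '[156, 168, 157]']
215 ['((162), (175), (163))', '((163), (174), (163))', '((162), (176), (166))', '((192), (155), (7))', '((191), (155), (9))', '((190), (156), (0))', '((192), (157), (10))', '((194), (158), (11))'] | ['[64, 52, 15]', '[157, 129, 9]', '[191, 155, 2]', '[190, 156, 4]', '[191, 155, 3]', '[193, 156, 29]', '[152, 166, 156]', '[154, 166
[... 1554 characters left out ...]
85, 58], [186, 58], [187, 58], [188, 58], [189, 58], [190, 57], [190, 56], [190, 55], [190, 54], [190, 53], [190, 52], [190, 51], [189, 51], [188, 51], [187, 51], [186, 51], [185, 51], [184, 51], [183, 51], [182, 51], [181, 51], [180, 51]]
[[224, 120], [223, 121], [222, 122], [222, 123], [221, 124], [220, 125], [219, 126], [219, 127], [218, 128], [218, 129], [217, 130], [216, 131], [215, 132], [214, 133], [215, 134], [215, 135], [215, 136], [216, 137], [216, 138], [217, 137], [218, 136], [218, 135], [219, 134], [219, 133], [220, 132], [221, 131], [222, 130], [222, 129], [223, 128], [224, 127], [224, 126], [225, 125], [225, 124], [225, 123], [224, 122], [224, 121]]
[124.73720735 226.93487024]
```

```bash
cat > inh2.py <<'E'
from fit import *
c=cam('wrist');a=cam('side');tp=cam('top');s=sense();M=R.from_rotvec(s['tcp_rot']).as_matrix();ct=dict(c);ct['T']=c['mount']
q=order(quad(c))+np.array([[-.5,-.7],[-.5,.7],[.7,.7],[.7,-.7]])
def cor(p):
    a,b,h,t,psi=p
    u=np.array([-np.cos(psi),np.sin(psi),0]);z=np.sin(t)*u+np.array([0,0,-np.cos(t)]);y=np.array([np.sin(psi),np.cos(psi),0]);x=np.cross(y,z)
    o=np.array([a,b,h]);return [o-x*.002+y*w+z*l for w,l in((-.025,0),(.025,0),(.0243,.09),(-.0243,.09))]
print('q',q.tolist())
f=lambda p:np.ravel([proj(ct,x)-q[i] for i,x in enumerate(cor(p))])
r=least_squares(f,[.0436,0,.0393,.6,0]);print(r.x.round(4),np.degrees(r.x[3:]).round(1),r.fun.round(1))
np.save('pics/inh.npy',r.x)
for n,cc in (('side',a),('top',tp)):
    for k in seg(cc,'plate'):
        m=k.reshape(-1,2).mean(0);pp=proj(cc,s['position'])[::-1]
        if np.hypot(*(m-pp))<30: print(n,'seen',cv2.boxPoints(cv2.minAreaRect(k)).round(1).tolist())
    for t in (35,38,42):
        p=r.x.copy();p[3]=np.radians(t); 
        # keep grip point (l=.075) fixed
        for_=lambda P:P
        mid=lambda v:np.mean(cor(v),0)
        p0=r.x.copy(); g0=np.array(cor(p0));up0=(g0[2]+g0[3])/2*.83+(g0[0]+g0[1])/2*.17
        g1=np.array(cor(p));up1=(g1[2]+g1[3])/2*.83+(g1[0]+g1[1])/2*.17;p[:3]+=up0-up1
        print(n,t,[proj(cc,M@x+s['position'])[::-1].round(1).tolist() for x in cor(p)])
E
python3 inh2.py
```

```text
q [[143.5, 210.3], [142.5, 290.7], [290.7, 304.7], [292.7, 200.3]]
[ 0.0473 -0.0019  0.0374  0.6929  0.0182] [39.7  1. ] [ 0.4 -0.5 -0.2  0.6  0.1 -0.1 -0.3  0.1]
side seen [[212.3000030517578, 135.39999389648438], [223.3000030517578, 119.5], [227.39999389648438, 122.4000015258789], [216.39999389648438, 138.3000030517578]]
side 35 [[217.0, 138.2], [215.1, 133.2], [227.5, 114.0], [229.7, 118.4]]
side 38 [[216.2, 137.7], [214.3, 132.7], [227.7, 114.1], [229.9, 118.5]]
side 42 [[215.0, 137.0], [213.2, 132.0], [227.9, 114.2], [230.1, 118.6]]
top seen [[68.0, 234.89999389648438], [89.5999984741211, 228.3000030517578], [95.5999984741211, 247.8000030517578], [74.0999984741211, 254.39999389648438]]
top 35 [[96.5, 246.2], [75.0, 249.0], [61.8, 224.5], [83.9, 221.6]]
top 38 [[96.3, 247.5], [74.8, 250.3], [61.8, 224.2], [84.0, 221.4]]
top 42 [[96.0, 249.2], [74.4, 252.0], [61.9, 223.9], [84.0, 221.0]]
```

Run:
```python
from h import *
plan(cw(.0575,.1575,.16),100.4)
```

```text
row [  1.84 -32.72   0.71] turn -0.96 | yaw now 95.6 q7 0.9 pos [0.5338 0.3703 0.1667] down err [-0.002 -0.001 -1.   ]
```

Emit:
{"name": "jog_arm", "arguments": {
  "series": [0.3, -4.5, 0.7, -0.2, -1, 0.6, -9, 0.7, -0.5, -1, 0.9, -13.5, 0.7, -0.95, -1, 1.2, -18, 0.7, -0.95, -1, 1.4, -22.5, 0.7, -0.95, -1, 1.6, -27, 0.7, -0.95, -1, 1.8, -31, 0.7, -0.95, -1, 1.8, -32.7, 0.7, -0.95, -1, 1.8, -32.7, 0.7, -0.95, -1, 1.8, -32.7, 0.7, -0.95, -1, 1.8, -32.7, 0.7, -0.95, -1]
}}

```text
t: 28.05
position: [0.5481, 0.0454, 0.1606]
tcp_rot: [0.287, -3.128, -0.002]
wrist_force: [-0.7, -0.2, -0.4]
finger_gap: 0.0487
gripper_force: 61.9
```

```bash
python3 - <<'E'
from h import *
plan(cw(.0575,.1575,.103),100.4)
c=cam('wrist');s=sense();print(wc(s['position']),s['finger_gap'])
for x in landmark_of(c,'holder')[:2]: print(np.round(x['centre'],1),round(x['conf'],2),wc(atz(c,x['centre'],.02)).round(4))
E
python3 inh2.py | head -2
```

```text
row [ 0.1  -0.25  5.76] turn 0.02 | yaw now 100.5 q7 1.49 pos [0.5481 0.0454 0.1606] down err [-0.     0.001 -1.   ]
[0.05852423 0.15995293 0.1606561 ] 0.04868196973779079
[ 93.4 249.8] 0.74 [-0.0213  0.1574  0.02  ]
q [[143.5, 210.3], [142.5, 290.7], [291.7, 304.7], [292.7, 200.3]]
[ 0.0474 -0.0019  0.0371  0.697   0.0158] [39.9  0.9] [ 0.3 -0.4 -0.1  0.8 -0.3 -0.3  0.1 -0. ]
```

Emit:
{"name": "jog_arm", "arguments": {
  "series": [0.1, -0.2, 2, 0, -1, 0.1, -0.2, 4, 0, -1, 0.1, -0.2, 5.8, 0, -1, 0.1, -0.2, 5.8, 0, -1, 0.1, -0.2, 5.8, 0, -1]
}}

```text
t: 28.8
position: [0.5476, 0.0417, 0.103]
tcp_rot: [0.284, -3.128, -0.0]
wrist_force: [-0.1, -0.7, -0.5]
finger_gap: 0.0484
gripper_force: 61.9
```

Run:
```python
from h import *
s=sense();print(wc(s['position']),s['wrist_force'])
c=cam('wrist')
# front lip profile in image near plate lower edge
F=c['frame'].max(2).astype(int)
for col in (195,250,305): print(col,F[60:160:2,col].tolist())
for x,z in ((-.0058,.0583),): print([proj(c,cw(x,y,z)).round(1).tolist() for y in (.12,.156,.19)])
print('back',[proj(c,cw(.0102,y,.047)).round(1).tolist() for y in (.12,.156,.19)])
```

```text
[0.05740597 0.15634609 0.10299931] [-0.06212553 -0.70607069 -0.51637605]
195 [89, 81, 64, 59, 78, 98, 41, 55, 55, 55, 54, 54, 54, 54, 56, 53, 56, 56, 57, 53, 53, 54, 57, 55, 55, 56, 50, 44, 48, 50, 55, 55, 53, 57, 56, 53, 53, 54, 53, 53, 54, 53, 51, 51, 50, 45, 45, 45, 50, 51]
250 [231, 119, 55, 58, 60, 57, 60, 58, 56, 28, 29, 27, 27, 31, 27, 28, 26, 28, 27, 28, 28, 28, 27, 26, 31, 24, 30, 45, 47, 41, 28, 29, 26, 38, 36, 36, 35, 39, 35, 35, 37, 82, 249, 241, 241, 241, 241, 240, 241, 241]
305 [225, 229, 229, 224, 225, 183, 47, 54, 51, 55, 57, 57, 59, 60, 59, 57, 55, 53, 54, 51, 45, 39, 32, 31, 29, 31, 23, 42, 38, 41, 48, 49, 52, 48, 51, 50, 50, 46, 49, 47, 47, 48, 44, 45, 44, 46, 40, 57, 230, 225]
[[119.8, 195.8], [118.4, 252.3], [118.7, 305.7]]
back [[141.6, 199.8], [140.7, 252.5], [140.6, 302.3]]
```

Emit:
{"name": "jog_arm", "arguments": {
  "series": [0.3, 0.15, 0.4, 0, -1, 0.6, 0.15, 0.8, 0, -1, 0.9, 0.15, 1.2, 0, -1, 1.15, 0.15, 1.6, 0, -1, 1.4, 0.15, 2, 0, -1, 1.6, 0.15, 2.3, 0, -1, 1.75, 0.15, 2.5, 0, -1, 1.75, 0.15, 2.5, 0, -1]
}}

```text
t: 29.65
position: [0.5298, 0.0395, 0.0775]
tcp_rot: [0.284, -3.128, 0.0]
wrist_force: [0.1, 0.3, 0.7]
finger_gap: 0.0483
gripper_force: 61.9
```

```bash
python3 - <<'E'
from h import *
s=sense();print(wc(s['position']),s['wrist_force'],s['moment']);plan(cw(.026,.158,.058),100.4)
E
python3 inh2.py | head -2
```

```text
[0.03945531 0.15761361 0.07747225] [0.07713246 0.33161099 0.71468347] [0.02696098 0.00898951 0.00840854]
row [1.34 0.03 1.95] turn -0.01 | yaw now 100.4 q7 1.45 pos [0.5298 0.0395 0.0775] down err [-0.001 -0.    -1.   ]
q [[154.5, 208.3], [153.5, 293.7], [291.7, 304.7], [292.7, 200.3]]
[ 0.0398 -0.0016  0.0413  0.5757  0.0138] [33.   0.8] [-0.3  3.3 -0.5 -3.   0.3  0.7  0.5 -0.9]
```

Emit:
{"name": "jog_arm", "arguments": {
  "series": [0.3, 0, 0.4, 0, -1, 0.55, 0, 0.8, 0, -1, 0.85, 0, 1.2, 0, -1, 1.1, 0, 1.55, 0, -1, 1.25, 0, 1.8, 0, -1, 1.25, 0, 1.8, 0, -1]
}}

```text
t: 30.4
position: [0.5175, 0.0373, 0.0595]
tcp_rot: [0.284, -3.128, 0.0]
wrist_force: [0.5, 0.5, -0.3]
finger_gap: 0.0486
gripper_force: 61.9
```

Run:
```python
from h import *
s=sense();print(wc(s['position']),s['wrist_force'],s['moment']);plan(cw(.026,.158,.058),100.4)
```

```text
[0.0270088  0.15773963 0.05945211] [ 0.48037029  0.47044535 -0.25576903] [ 0.00708132 -0.03083091  0.00354487]
row [0.1  0.03 0.15] turn -0.01 | yaw now 100.4 q7 1.44 pos [0.5175 0.0373 0.0595] down err [-0.001 -0.    -1.   ]
```

Emit:
{"name": "jog_arm", "arguments": {
  "series": [0.06, 0, 0.08, 0, -1, 0.12, 0, 0.17, 0, -1, 0.17, 0, 0.25, 0, -1, 0.17, 0, 0.25, 0, -1]
}}

```text
t: 30.8
position: [0.518, 0.0374, 0.0584]
tcp_rot: [-0.283, 3.125, 0.0]
wrist_force: [2.6, 0.9, 8.6]
finger_gap: 0.0486
gripper_force: 62.5
```

Emit:
{"name": "jog_arm", "arguments": {
  "series": [0.08, 0, 0.12, 0, -1, 0.08, 0, 0.12, 0, -1, 0.08, 0, 0.12, 0, 0.32, 0.08, 0, 0.12, 0, 0.32, 0.08, 0, 0.12, 0, 0.32]
}}

```text
t: 31.3
position: [0.515, 0.0368, 0.0558]
tcp_rot: [0.283, -3.128, 0.0]
wrist_force: [-0.4, -0.2, -0.1]
finger_gap: 0.0563
gripper_force: 0.0
```

Emit:
{"name": "jog_arm", "arguments": {
  "series": [0, 0, -0.5, 0, 0.32, 0, 0, -2, 0, 0.32, 0, 0, -4.5, 0, 0.32, 0, 0, -7, 0, -1, 0, 0, -9, 0, -1, 0, 0, -9, 0, -1, 0, 0, -9, 0, -1, 0, 0, -9, 0, -1]
}}

```text
t: 32.1
position: [0.5147, 0.0368, 0.1453]
tcp_rot: [0.283, -3.127, 0.0]
wrist_force: [0.4, 0.9, 0.1]
finger_gap: -0.0
gripper_force: 0.0
```

```bash
cat > chk.py <<'E'
from fit import *
c=cam('wrist');s=sense();print(s['t'],wc(s['position']),s['wrist_force'])
q=order(quad(c))+np.array([[-.5,-.7],[-.5,.7],[.7,.7],[.7,-.7]]);print(q.tolist())
P=lambda dl,t=35:corners([*cw(-.0207+dl*.574,.156,0)[:2],A,.04,.02+dl*.819],np.radians(t))[0]
for dl in (0,.005,.01): print(dl,[proj(c,x).round(1).tolist() for x in P(dl)])
for t in (30,35,40):
    f=lambda p:np.ravel([proj(c,x)-q[i] for i,x in enumerate(corners([*cw(p[0],p[1],0)[:2],A+p[2],.05,p[3]],np.radians(t))[0]) if i>1])
    r=least_squares(f,[-.02,.156,0,.02]);print(t,r.x.round(4),r.fun.round(1))
a=cam('side');t=cam('top')
for n,cc in (('side',a),('top',t)):
    print(n,[(cv2.boundingRect(k)) for k in seg(cc,'plate')]);print([proj(cc,x)[::-1].round(1).tolist() for x in P(0)])
E
python3 chk.py
```

```text
32.15 [0.02414191 0.15776335 0.14515923] [ 0.70698894 -0.7693201  -0.43720931]
[[156.5, 221.3], [155.5, 280.7], [222.7, 285.7], [222.7, 217.3]]
0 [[163.5, 220.3], [162.9, 281.7], [215.2, 286.3], [215.8, 216.1]]
0.005 [[168.1, 219.9], [167.5, 282.2], [221.2, 286.8], [221.8, 215.7]]
0.01 [[172.9, 219.5], [172.2, 282.6], [227.4, 287.3], [228.0, 215.3]]
30 [-0.0069  0.1565 -0.0098  0.0127] [-0.  0. -0.  0.]
35 [-0.0136  0.1566 -0.0098  0.0167] [ 0.  0. -0.  0.]
40 [-0.0199  0.1567 -0.0098  0.0214] [ 0.  0. -0. -0.]
side [(219, 183, 14, 16), (175, 51, 16, 8), (108, 8, 7, 8)]
[[222.5, 200.7], [219.0, 193.1], [227.0, 180.9], [230.7, 188.2]]
top [(62, 56, 78, 16)]
[[240.5, 244.0], [220.6, 248.1], [217.4, 235.8], [237.9, 231.6]]
```

Emit:
{"name": "jog_arm", "arguments": {
  "series": [-2.6, -0.1, 0, 0, -1, -2.6, -0.1, 2, 0, -1, -2.6, -0.1, 4, 0, -1, -2.6, -0.1, 4, 0, -1, -2.3, -0.1, 4.5, 0, -1, -2, -0.1, 4.9, 0, -1, -1.7, -0.1, 5.3, 0, -1, -1.5, -0.1, 5.5, 0, -1, -1.5, -0.1, 5.5, 0, -1]
}}

```text
t: 33.15
position: [0.5305, 0.0386, 0.0915]
tcp_rot: [-0.283, 3.128, -0.0]
wrist_force: [-1.1, -0.4, 0.0]
finger_gap: -0.0
gripper_force: 0.2
```

Run:
```python
from h import *
s=sense();print(wc(s['position']),s['wrist_force'])
```

```text
[0.04000072 0.15657982 0.09147321] [-1.12674426 -0.37686778  0.03006187]
```

Emit:
{"name": "jog_arm", "arguments": {
  "series": [0.07, 0, 0.1, 0, -1, 0.14, 0, 0.2, 0, -1, 0.14, 0, 0.2, 0, -1]
}}

```text
t: 33.45
position: [0.5312, 0.0388, 0.0903]
tcp_rot: [-0.283, 3.124, 0.0]
wrist_force: [3.6, -0.4, 6.4]
finger_gap: -0.0
gripper_force: 3.0
```

Emit:
{"name": "jog_arm", "arguments": {
  "series": [0.07, 0, 0.1, 0, -1, 0.14, 0, 0.2, 0, -1, 0.14, 0, 0.2, 0, -1]
}}

```text
t: 33.75
position: [0.532, 0.0389, 0.0893]
tcp_rot: [-0.283, 3.119, 0.001]
wrist_force: [6.4, 1.3, 9.8]
finger_gap: 0.0001
gripper_force: 5.1
```

Emit:
{"name": "jog_arm", "arguments": {
  "series": [-0.3, 0, -0.5, 0, -1, -0.8, 0, -2, 0, -1, 1, 0, -6, 0, -1, 3, 0, -8, 0, -1, 3, 0, -10, 0, -1, 3, 0, -10, 0, -1, 3, 0, -10, 0, -1]
}}

```text
t: 34.45
position: [0.4978, 0.0326, 0.187]
tcp_rot: [0.283, -3.129, 0.0]
wrist_force: [-0.5, -0.5, -1.6]
finger_gap: 0.0001
gripper_force: 0.0
```

```bash
python3 chk.py
python3 - <<'E'
from h import *
c=cam('wrist')
for n,z in (('holder',.02),('plate',.02),('clamp_tip',.0895),('clamp_pivot',.0895),('lid_edge',.0745)):
    for x in landmark_of(c,n)[:1]: print(n,round(x['conf'],2),wc(atz(c,x['centre'],z)).round(4))
E
```

```text
34.5 [0.00652786 0.15694002 0.18635383] [ 0.19973009  0.45850998 -0.37540633]
[[165.5, 226.3], [164.5, 278.7], [221.7, 280.7], [222.7, 225.3]]
0 [[171.1, 226.3], [170.6, 278.3], [214.7, 281.6], [215.2, 223.7]]
0.005 [[175.1, 226.1], [174.6, 278.6], [219.7, 282.0], [220.2, 223.4]]
0.01 [[179.2, 225.8], [178.6, 278.9], [224.7, 282.3], [225.3, 223.1]]
30 [-0.0033  0.1558  0.0096  0.0076] [-0.  0. -0.  0.]
35 [-0.01    0.1557  0.0096  0.0116] [0. 0. 0. 0.]
40 [-0.0164  0.1557  0.0096  0.0163] [-0. -0. -0. -0.]
side [(219, 183, 15, 16), (175, 51, 16, 8)]
[[222.5, 200.7], [219.0, 193.1], [227.0, 180.9], [230.7, 188.2]]
top [(62, 56, 78, 16)]
[[240.5, 244.0], [220.6, 248.1], [217.4, 235.8], [237.9, 231.6]]
holder 0.89 [-0.0209  0.1574  0.02  ]
clamp_pivot 0.23 [-0.0763  0.0074  0.0895]
lid_edge 0.67 [-0.0776  0.0014  0.0745]
```

Emit:
{"name": "jog_arm", "arguments": {
  "series": [-4, 0, 0, 0, -1, -8, 0, 2, 0, -1, -12, 0, 4, 0, -1, -12, 0, 4, 0, -1, -12, 0, 4, 0, -1]
}}

```text
t: 35.4
position: [0.6157, 0.0545, 0.1455]
tcp_rot: [0.284, -3.126, -0.0]
wrist_force: [-0.4, -0.2, 0.4]
finger_gap: 0.0003
gripper_force: 0.0
```

Run:
```python
from fit import *
c=cam('wrist');s=sense();print(wc(s['position']),'cam',wc(c['T'][:3,3]))
k=seg(c,'plate')[0];print(cv2.contourArea(k),cv2.boundingRect(k));q=order(quad(c));print(q.tolist())
for t in (35,40,42):print(t,[proj(c,x).round(1).tolist() for x in corners([*cw(-.0207,.156,0)[:2],A,.045,.02],np.radians(t))[0]])
F=c['frame'].astype(int)
col=int(q[:,1].mean())
print([F[r,col-12].tolist() for r in range(int(q[0,0])-6,int(q[3,0])+8,1)])
# upper-edge line: x on plane z=.09
for r in (q[2],q[3]): print(wc(atz(c,r+[.5,0],.09)).round(4))
```

```text
[0.12635112 0.15602176 0.14656969] cam [0.04944034 0.15581114 0.2893189 ]
3530.0 (216, 29, 75, 53)
[[30.0, 222.0], [30.0, 283.0], [80.0, 290.0], [81.0, 216.0]]
35 [[39.0, 218.9], [38.4, 284.5], [66.1, 290.9], [66.8, 213.1]]
40 [[43.5, 219.3], [42.9, 284.2], [76.1, 290.1], [76.8, 214.2]]
42 [[45.2, 219.4], [44.6, 284.1], [79.8, 289.7], [80.5, 214.6]]
[[43, 44, 41], [45, 45, 43], [39, 38, 38], [4, 8, 15], [57, 47, 7], [186, 152, 12], [216, 177, 10], [212, 173, 10], [210, 171, 5], [211, 171, 12], [209, 172, 4], [211, 172, 8], [209, 172, 7], [210, 172, 3], [210, 172, 9], [210, 171, 2], [210, 172, 1], [210, 172, 4], [210, 172, 1], [209, 171, 0], [217, 177, 7], [219, 180, 9], [89, 73, 19], [37, 32, 20], [155, 126, 18], [221, 181, 5], [220, 180, 3], [157, 129, 16], [30, 24, 19], [69, 57, 21], [212, 173, 7], [220, 180, 0], [220, 180, 8], [153, 125, 9], [29, 26, 21], [43, 36, 19], [186, 154, 21], [218, 178, 5], [215, 176, 3], [212, 173, 4], [213, 175, 7], [211, 172, 0], [213, 174, 7], [214, 175, 11], [212, 174, 5], [214, 175, 7], [214, 174, 7], [213, 173, 1], [213, 174, 0], [212, 175, 7], [214, 175, 3], [214, 175, 9], [214, 175, 10], [200, 162, 5], [197, 161, 2], [198, 161, 2], [200, 162, 8], [192, 167, 72], [170, 184, 181], [168, 183, 174], [172, 186, 174], [168, 181, 170], [166, 179, 168], [169, 181, 169], [170, 183, 171]]
[0.0386 0.181  0.09  ]
[0.0388 0.1321 0.09  ]
```

Run:
```python
from h import *
print(sense()['t'],job_done())
```

```text
the job is handed in; nothing more can be done
35.45 None
```

I handed the job in at 35.5 s of the 72 s limit: celt in the recess, lid shut, clamp down and plate home (lower edge within about 1.5 mm of the slot floor by my measurements). No verdict came back, and I viewed 11 pictures, one over the limit of 10.

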